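# Seat the sanding sled and take off the finished block

## Robot

A 6-joint arm with a two-finger parallel gripper is mounted at the origin on the work surface. World frame = base frame: x ahead of the robot, y to its left, z up, the work surface at z = 0. Lengths are in mm, angles in rad, forces in N, time in s.
With the tool pointing down it reaches from about 325 to 1000 mm from the base axis. Payload 5.1 kg.
Tool frame: the origin (TCP) lies midway between the tips of the shut fingers; the grasp point (between the pads) lies 19 mm behind it (ctrl.tcp_to_grasp is the distance from the TCP to the grasp point, in mm); z points along the fingers, y is the direction in which the jaws open and shut (so a half turn about z gives the same grasp; the last joint's range is limited). The gripper opens to 85 mm and grips with 20 to 120 N. Pads are 22 mm wide; open, the fingers measure 114 mm over their backs; the gripper's body (76 mm by 85 mm) begins 54 mm behind the grasp point. The pads swing forward as they close: fully open they stand 13 mm farther back than shut.
Start: joints at [-1.4, 0.124, 1.65, -0, 1.367, -0.083], TCP at [163.172, -629.173, 194.922] pointing down, gripper open.
Joint ranges: [-2.61, 2.61], [-1.02, 2.33], [0.03, 2.71], [-1.35, 4.49], [0.32, 2.68], [-2.91, 2.91]. Speed limits (rad/s): [2.57, 2.57, 3.14, 3.14, 3.14, 3.14].

## Interface

Orientations are given as a unit quaternion [w, x, y, z].
In Python, from cell import ctrl gives the robot as it stands. The module is installed in compiled form; this text tells all that it offers.
- The arm moves only by the tool jog_arm, never from a script. Its arguments are lists of equal length, an entry for each row: "offset": the shift along the tool's x, y, z in m, a list of three; "turn": the turn, a rotation vector about the tool's x, y, z in degrees, a list of three; "gripper": the finger opening in m, from 0 to 0.0854. In form: {"offset": [[x, y, z], ...], "turn": [[rx, ry, rz], ...], "gripper": [gripper, ...]}. A call has 1 to 12 rows; each row is the pose to reach, as a shift and turn from the pose measured when the call began, along the tool's axes at that moment; what a row does not reach only later rows make up. A row lasts 1/12 s, in which the tool goes at most 41.7 mm and 7.16 degrees, less where a joint would pass 70% of its speed; a pose out of reach is approached as far as the arm can. A call with a gripper value outside its range is refused whole. The fingers move at their own pace and stop on an object; "force" is the grip in N (left out, the last holds). Time passes only in rows, so rows that repeat a pose let the fingers close. It gives the time, the measured TCP pose, the force and the opening at its end, in the units of the state.
- ctrl.observe(): the state, without advancing time (a new reading comes with each control period).
- ctrl.snapshot(name): name is "scene" or "top" or "wrist"; returns a dict with "pixels" (480x640x3 uint8, red, green, blue), "K" (3x3 intrinsics, pixels), "k1" (the pictures are not rectified: a ray, as slopes to the right and down, at radius r is drawn at 1 + k1 r^2 times it, then the intrinsics apply), "R" (3x3) and "t" (3): a world point X has camera coordinates R X + t. Camera axes: x right, y down, z forward; pixel columns grow to the right and rows downward; lengths in mm; the calibration is good to about 2 mm. A picture is of the moment at which its call begins. There is no depth.
- ctrl.finish_job(): hands the job in, once; it reports no verdict.
Trained networks look in a picture, given as the dict that the camera call returned (one of the last four; its "shot" number tells which), for a name from the list of things; names that differ only in an ending like _2 or _b are one class to them, and where a whole thing is asked for, a point or a joint stands for the part that bears it (a point fixed in the world has none). Each returns a list of dicts, best first, with "confidence" (0 to 1); they miss things now and then, are a little off and sometimes report something else, mostly with a low value. They report only what shows in the picture. A call takes as long as a camera call. They do not tell look-alikes from the thing itself.
- ctrl.look_for(picture, label): "extent" ([left, top, right, bottom] in pixels, round what is visible of it).
The state is a dict: "time": time; "joints": joint angles; "dq": joint speeds; "effort": joint torques, N m; "ee_pos": TCP position; "tcp_rot": TCP orientation; "contact_force": force on the tool from outside, world axes, zero at the start; "wrist_torque": the same for the moment, N m; "width": opening from 0.0 (shut) to 1.0 (fully open).
Only numpy, scipy, OpenCV 4.12 (cv2) and the standard library are available. Lean on these libraries where they do the work, as an engineer would, in place of code of your own. Each camera call takes 0.05 s, during which the arm holds its last target. There are 200 camera calls.

## Task

Slide the plywood sanding sled across the disc sander's table, towards the disc, until its runner drops into the mitre slot hidden beneath it and the sled sits flat. Then throw the toggle clamp's handle right back so that its arm flips up and stands open, and lift the freed hardwood block out and lay it flat on the tray's floor beside the two finished ones. Leave the sled seated with the clamp open, and don't shove the glue bottle, the tape measure or the finished blocks about.

Things in the scene. Friction and masses are not known exactly. Their poses are not given: they have to be found in the camera images.
- sander: Bench disc sander, fixed. Origin on the bench under the middle of its aluminium table. The upright 200 mm sanding disc stands at the table's -y side, its face at y = -88 mm; the disc rises 77 mm above the table, its housing 83 mm; housing and motor reach to y = -355 mm.
- table_centre (a point): Centre of the sander table's top face, 135 mm above the bench; axes of the sander. The top measures 220 mm (x) by 170 mm (y). A mitre slot 20.4 mm wide and 8 mm deep runs its whole length along x, parallel to the disc, hidden by the sled.
- sled: Loose plywood sled, 0.5 to 0.75 kg with its clamp; base 240 mm (x) by 130 mm (y) by 12 mm. Origin at the centre of the base's underside, z up, -y towards the disc. At the start it rides on its runner and its disc-side edge, leaning 4.5 degrees (outer edge high), up to 3 degrees out of line with the slot. Seated, it lies flat on the table, disc-side edge 8 mm from the disc.
- runner (a point): Middle of the underside of the runner fixed beneath the sled: 100 mm long (x), 18 mm wide, 7.5 mm deep; at y = +40 mm in the sled's frame. At the start it is 14 to 36 mm outward (sander's +y) of the slot. Pushed gently (2 to 5 N, about 30 mm/s) with the sled in line with the slot within 1 degree, it drops in by its own weight and the slot's wall then stops it.
- push_edge (a point): Middle of the sled's straight outer (+y) edge, 240 mm long and 12 mm high, half way up it (6 mm above the underside); axes of the sled. Push here towards the disc; two open fingertips spread along the edge keep the sled in line. Before it drops, the edge's underside is about 10 mm above the table; the edge lies within 25 mm of the table's own outer edge.
- handle_pivot (a point): On the pivot axis of the clamp's handle, at x = -32, y = -15, z = 60 mm in the sled's frame; axes of the sled. The pivot axis is parallel to the sled's y.
- handle_grip (a point): Middle of the rubber grip of the clamp's handle, 70 mm from the pivot. The grip is 14 mm wide (along the sled's y), 16 mm thick and runs from 24 to 100 mm from the pivot. Clamped, the handle stands upright on the sled, 100 mm above the pivot. Its swing axis is the sled's y, so knock it over by pushing on its +x face with the fingertips; a tight pinch would turn with it and drag the sled.
- clamp_handle (a joint): Angle of the clamp's handle, rad: 0 clamped (handle upright, arm level and pressing on the block), 1.45 its stop (handle lying back, nearly level, towards the sled's -x; arm upright). The arm, which points to +x, swings up with it. It stays where left; 1 to 2 N at the grip moves it. Open, the arm stands up to 165 mm above the sled's underside, at x below 5 mm.
- block: Loose hardwood block 36 (x) by 100 (y) by 32 mm (z), 70 to 110 g, under the clamp's arm. Origin at the centre of its underside. At the start it is at x = 75, y = -18.5, z = 12 mm in the sled's frame, axes those of the sled, against a 12 mm high fence along its +x side (fence 14 mm thick).
- fence_end (a point): Corner of the top of the sled's low fence, at x = 94, y = 40, z = 24 mm in the sled's frame. The fence (x = 94 to 108, y = -60 to 40) and an end stop (x = 58 to 92, y = 32 to 46, at the block's outer end) both rise 12 mm above the base, so the block stands 20 mm higher than they do.
- tray: Open wooden tray, fixed, 260 mm (x) by 150 mm (y) by 30 mm high, walls and floor 7 mm. Origin at the centre of its underside. Two finished blocks lie in its -x part, at about x = -98 and -53 mm, their lengths along the tray's y.
- tray_space (a point): Centre of the tray's free floor, 7 mm above the tray's underside, at x = +50 mm in its frame; axes of the tray. The free floor is about 150 mm (x) by 136 mm (y); the block belongs here, its length along the tray's y.
- done1: Finished hardwood block in the tray at the -x end, 36 x 100 x 32 mm, origin at the centre of its underside.
- done2: Finished hardwood block next to it, same size and origin.
- glue: Bystander: yellow glue bottle, 56 mm across, 150 mm high, origin at the centre of its underside.
- tape: Bystander: black tape measure 70 x 40 x 62 mm high, origin at the centre of its underside.
There are look-alikes about, which are no part of the job. Leave any black or purple look-alike of the block alone.

How it is judged (in metres and radians):
On the way, in this order (a step that is already met when the one before it is completed fails the run):
1. the sled's runner has dropped into the slot and the sled lies flat on the table, the block still clamped (angle between sled's own z axis and vertical below 0.02 rad and z of sled in the frame of sander between 0.132 and 0.137 m and angle between the x axis of sled and the x axis of sander, either way round below 0.035 rad and y of sled in the frame of sander between -0.022 and -0.008 m and value of joint clamp_handle below 0.3 rad), for 0.2 s.
2. the clamp's handle is thrown back, the sled still seated and the block still on it (angle between sled's own z axis and vertical below 0.02 rad and z of sled in the frame of sander between 0.132 and 0.137 m and angle between the x axis of sled and the x axis of sander, either way round below 0.035 rad and y of sled in the frame of sander between -0.022 and -0.008 m and value of joint clamp_handle above 1.2 rad and z of block in the frame of sled between 0.008 and 0.02 m), for 0.2 s.
3. the block is lifted clear of the sled (z of block in the frame of sled above 0.04 m), for 0.1 s.
At the end, for the whole second after the job is handed in: Sled flat on the sander's table (tilt under 0.02 rad, within 2 mm of its height) with its runner in the slot, clamp handle at more than 1.2 rad, and the block lying flat (tilt under 0.08 rad) and still on the tray's floor, beside the two finished blocks (angle between sled's own z axis and vertical below 0.02 rad and z of sled in the frame of sander between 0.132 and 0.137 m and angle between the x axis of sled and the x axis of sander, either way round below 0.035 rad and y of sled in the frame of sander between -0.022 and -0.008 m and value of joint clamp_handle above 1.2 rad and x of block in the frame of tray between -0.03 and 0.115 m and y of block in the frame of tray between -0.06 and 0.06 m and z of block in the frame of tray between 0.003 and 0.012 m and angle between block's own z axis and vertical below 0.08 rad and linear speed of each of block, sled below 0.02 m/s); the robot touches nothing.
It fails at once if the glue bottle or the tape measure is shoved more than 40 mm (distance of any of glue, tape from where it was at the start of the episode above 0.04 m).
It fails at once if a finished block is knocked out of place by more than 40 mm (distance of any of done1, done2 from where it was at the start of the episode above 0.04 m).
It also fails if it takes over 69 s, if anything falls off the work surface, if the arm or the gripper's body presses on something with over 40 N, if the wrist force passes 120 N, or if a joint passes its speed limit or range.

## Working session

There is one attempt and no reset: what is moved stays moved. The work goes in short steps, Python scripts to look and compute and a tool call to move; the robot and the scene stay as the last step left them, time stands still between calls to the robot, and variables do not carry over. Pictures are saved under pics/ and viewed, about 8 in all and at most 12, crops included, and the job is handed in when it is done.

Besides the shell and the picture viewer there is one more tool, called after ">>>" as a command line: name --argument value ..., lists and objects as JSON in quotes. jog_arm: Moves the arm, as the interface text tells. Its arguments: {"type":"object","properties":{"offset":{"type":"array","items":{"type":"array","items":{"type":"number"}}},"turn":{"type":"array","items":{"type":"array","items":{"type":"number"}}},"gripper":{"type":"array","items":{"type":"number"}},"force":{"type":"number"}},"required":["offset","turn","gripper"]}

```bash
mkdir -p pics; cat > h.py <<'E'
import numpy as np, cv2
from cell import ctrl
from scipy.spatial.transform import Rotation as Ro
def px(s,X):
    c=np.asarray(s['R'])@np.asarray(X,float)+np.ravel(s['t']); a=c[:2]/c[2]; a=a*(1+s['k1']*(a@a)); K=np.asarray(s['K']); return K[:2,:2]@a+K[:2,2]
def ray(s,uv):
    K=np.asarray(s['K']); d=np.linalg.inv(K)@np.array([uv[0],uv[1],1.]); b=d[:2].copy()
    for _ in range(20): b=d[:2]/(1+s['k1']*(b@b))
    R=np.asarray(s['R']); return -R.T@np.ravel(s['t']), R.T@np.array([b[0],b[1],1.])
def atz(s,uv,z):
    o,d=ray(s,uv); return o+d*(z-o[2])/d[2]
def save(s,n,box=None,f=1):
    p=s['pixels'][:,:,::-1]
    if box: p=p[box[1]:box[3],box[0]:box[2]]
    cv2.imwrite('pics/'+n,cv2.resize(p,None,fx=f,fy=f,interpolation=cv2.INTER_CUBIC))
def rot():
    q=ctrl.observe()['tcp_rot']; return Ro.from_quat([q[1],q[2],q[3],q[0]])
E
python3 - <<'E'
from h import *
for n in('scene','top'):
    s=ctrl.snapshot(n); save(s,n+'0.png'); o,_=ray(s,(320,240)); print(n,o.round(),s['k1'])
    for l in('sander','sled','tray','block','glue','tape','handle_grip','done1','table_centre'):
        print(l,[(np.round(d['extent']).tolist(),round(d['confidence'],2)) for d in ctrl.look_for(s,l)][:4])
print(ctrl.observe())
E
```

```text
scene [837. 516. 995.] -0.011858407196931094
sander [([211.0, 143.0, 378.0, 301.0], 0.59), ([264.0, 184.0, 377.0, 290.0], 0.23)]
sled [([263.0, 182.0, 377.0, 290.0], 0.62)]
tray []
block [([257.0, 323.0, 299.0, 363.0], 0.94), ([271.0, 231.0, 310.0, 268.0], 0.81), ([339.0, 171.0, 359.0, 205.0], 0.62), ([416.0, 399.0, 464.0, 443.0], 0.61)]
glue [([266.0, 186.0, 379.0, 292.0], 0.73), ([387.0, 232.0, 415.0, 278.0], 0.72)]
tape [([303.0, 139.0, 332.0, 158.0], 0.74)]
handle_grip [([350.0, 273.0, 470.0, 390.0], 0.73), ([317.0, 183.0, 330.0, 214.0], 0.54)]
done1 [([405.0, 290.0, 446.0, 334.0], 0.95), ([419.0, 283.0, 464.0, 324.0], 0.86), ([211.0, 145.0, 378.0, 302.0], 0.46)]
table_centre [([213.0, 141.0, 380.0, 302.0], 0.74)]
top [ 377.   93. 1173.] -0.014102193316240286
sander [([306.0, 188.0, 510.0, 304.0], 0.85)]
sled [([307.0, 190.0, 377.0, 297.0], 0.97), ([355.0, 238.0, 369.0, 256.0], 0.25)]
tray [([203.0, 225.0, 277.0, 343.0], 0.68)]
block [([277.0, 162.0, 319.0, 183.0], 0.71), ([150.0, 225.0, 175.0, 268.0], 0.71), ([326.0, 194.0, 373.0, 218.0], 0.67), ([396.0, 315.0, 432.0, 362.0], 0.
[... 327 characters left out ...]
0.0, 511.0, 299.0], 0.59)]
{'time': 1.0, 'joints': array([-1.39959506e+00,  1.23802889e-01,  1.65030717e+00, -1.84880335e-05,
        1.36752376e+00, -8.26460224e-02]), 'dq': array([ 0.00218308,  0.00011302, -0.00205191,  0.00081365,  0.00140871,
       -0.00011611]), 'effort': array([ 1.74321551e-03, -4.23598659e+01, -3.65766048e+01,  1.31796577e-05,
        3.90038658e-04,  1.06733208e-05]), 'ee_pos': array([ 163.16780339, -629.16284864,  194.91609666]), 'tcp_rot': array([-2.01631993e-05,  9.91955765e-01,  1.26584991e-01, -9.95589944e-06]), 'contact_force': array([0.2357505 , 0.44797515, 0.72811887]), 'wrist_torque': array([0.01877337, 0.00282787, 0.01435463]), 'width': 0.9988207900852856}
```

View pics/top0.png

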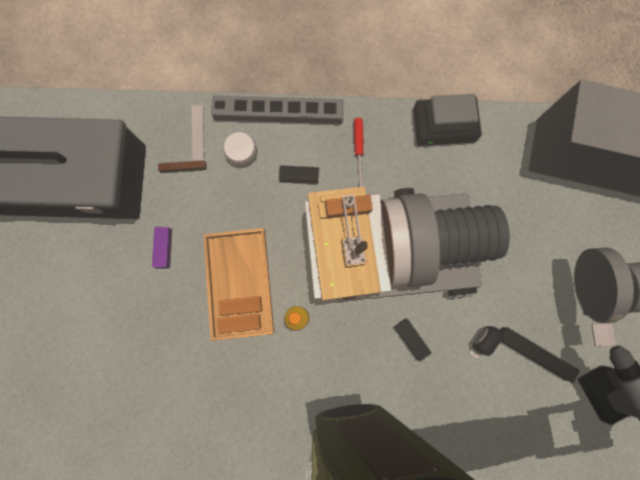

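View pics/scene0.png

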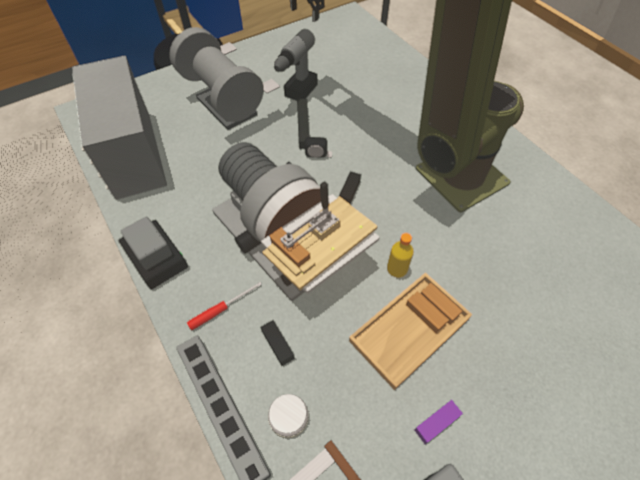

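Top view: sled at about (307-377, 190-297) with the disc to its right (−y). The clamped brown block is at (349,206), the tray at (203-277, 225-343) with the finished blocks at its lower end, and the glue at (296,318). The black block (300,174) and purple block (161,247) are look-alikes, as is the black one at (412,340). The block meant is the brown one on the sled under the clamp arm. I'll enlarge to confirm that and read the corners.

```bash
python3 - <<'E'
from h import *
s=ctrl.snapshot('top'); save(s,'top1.png',(195,180,395,350),3.5)
for z in(0,30,135,147): print(z,[atz(s,p,z).round().tolist() for p in((320,190),(380,290),(240,285))])
E
```

```text
0 [[692.0, 102.0, 0.0], [439.0, -55.0, 0.0], [441.0, 295.0, 0.0]]
30 [[684.0, 102.0, 30.0], [437.0, -52.0, 30.0], [440.0, 290.0, 30.0]]
135 [[656.0, 101.0, 135.0], [432.0, -38.0, 135.0], [434.0, 272.0, 135.0]]
147 [[653.0, 101.0, 147.0], [431.0, -37.0, 147.0], [433.0, 270.0, 147.0]]
```

View pics/top1.png

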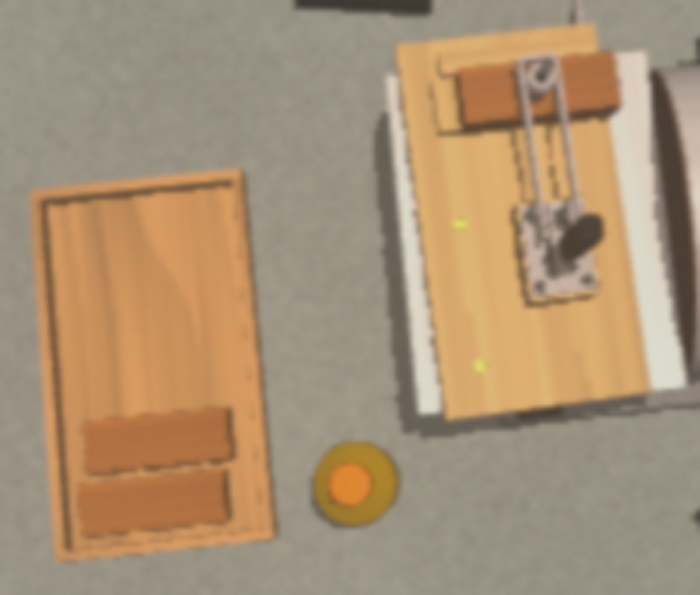

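The crop confirms that the brown block under the clamp arm is the right one, at crop (540,90). The sled corners are (397,43), (444,420), (652,392) and (596,24), and the tray rim corners are (32,190), (241,170), (275,538) and (60,560).

```bash
python3 - <<'E'
from h import *
s=ctrl.snapshot('top')
C=lambda u,v:(195+u/3.5-.4,180+v/3.5-.4)
def P(n,pts,zs):
    p=np.array([atz(s,C(*q),z) for q,z in zip(pts,zs)]); print(n,p.round(1).tolist(),'mean',p.mean(0).round(1))
    for i in range(len(p)):
        d=p[(i+1)%len(p)]-p[i]; print('  len %.1f ang %.1f'%(np.hypot(*d[:2]),np.degrees(np.arctan2(d[1],d[0]))))
P('sled',[(397,43),(444,420),(652,392),(596,24)],[157,157,147,147])
P('table',[(387,75),(417,415),(685,388),(648,50)],[135]*4)
P('tray',[(32,190),(241,170),(275,538),(60,560)],[30]*4)
P('done2',[(83,420),(231,406),(234,460),(86,475)],[39]*4)
P('done1',[(79,486),(227,471),(230,523),(82,538)],[39]*4)
P('block',[(459,70),(613,52),(620,106),(465,130)],[182,180,180,182])
P('handle',[(590,232)],[300])
print('glue',atz(s,C(350,485),150))
r=rot(); print(r.as_matrix().round(3), ctrl.observe()['time'])
E
```

```text
sled [[644.9, 127.8, 157.0], [406.5, 90.9, 157.0], [427.8, -38.7, 147.0], [664.1, -0.2, 147.0]] mean [535.8  45.  152. ]
  len 241.2 ang -171.2
  len 131.4 ang -80.7
  len 239.4 ang 9.3
  len 129.5 ang 98.5
table [[629.1, 134.4, 135.0], [409.8, 108.0, 135.0], [431.5, -61.2, 135.0], [651.0, -35.6, 135.0]] mean [530.3  36.4 135. ]
  len 220.9 ang -173.1
  len 170.6 ang -82.7
  len 220.9 ang 6.7
  len 171.4 ang 97.3
tray [[563.5, 387.1, 30.0], [582.3, 239.8, 30.0], [326.4, 204.3, 30.0], [307.4, 350.8, 30.0]] mean [444.9 295.5  30. ]
  len 148.5 ang -82.7
  len 258.3 ang -172.1
  len 147.8 ang 97.4
  len 258.7 ang 8.0
done2 [[402.8, 339.0, 39.0], [415.3, 237.7, 39.0], [378.6, 233.8, 39.0], [365.5, 334.6, 39.0]] mean [390.5 286.3  39. ]
  len 102.1 ang -83.0
  len 36.9 ang -174.1
  len 101.6 ang 97.4
  len 37.6 ang 6.7
done1 [[357.9, 339.0, 39.0], [371.0, 238.3, 39.0], [336.0, 234.5, 39.0], [323.1, 334.8, 39.0]] mean [347.  286.6  39. ]
  len 101.5 ang -82.6
  len 35.2 ang -173.9
  len 101.1 ang 97.3
  len 35.1 ang 6.9
block [[622.2, 87.9, 182.0], [637.2, -8.1, 180.0], [602.8, -12.9, 180.0], [584.2, 83.1, 182.0]] mean [611.6  37.5 181. ]
  len 97.1 ang -81.1
  len 34.7 ang -172.1
  len 97.8 ang 100.9
  len 38.3 ang 7.1
handle [[505.4, 15.3, 300.0]] mean [505.4  15.3 300. ]
  len 0.0 ang 0.0
glue [365.20156337 147.79012632 150.        ]
[[ 0.968  0.251  0.   ]
 [ 0.251 -0.968 -0.   ]
 [ 0.     0.    -1.   ]] 1.1
```

```bash
python3 - <<'E'
from h import *
a=ctrl.snapshot('top'); b=ctrl.snapshot('scene')
for n,p,q in(('foot',(487,342),(316,148)),('clamp',(612,387),(300,85)),('cyl',(627,365),(303,42)),('motor end',(495,233),(240,160)),('pivotfoot',(575,375),(304,98))):
    o1,d1=ray(a,p);o2,d2=ray(b,q); t=np.linalg.lstsq(np.c_[d1,-d2],o2-o1,rcond=None)[0]
    x,y=o1+d1*t[0],o2+d2*t[1]; print(n,((x+y)/2).round(),np.linalg.norm(x-y).round())
print(px(a,(163,-629,195)),px(b,(163,-629,195)))
import numpy as np
R=rot().as_matrix(); o=ctrl.observe()['ee_pos']
th=np.radians(7.0); ex=np.array([np.cos(th),np.sin(th),0]); ey=np.array([-ex[1],ex[0],0]); T=np.array([530.3,36.4,135])
for n,w in (('above',T+5*ex+110*ey+[0,0,265]),('push0',T+5*ex+110*ey+[0,0,-8])): print(n,w.round(1),(R.T@(w-o)).round(1))
E
```

```text
foot [ 319. -315.   21.] 1.0
clamp [ 215. -602.   29.] 21.0
cyl [ 286. -463.  292.] 37.0
motor end [ 570. -303.  120.] 1.0
pivotfoot [ 247. -510.   47.] 7.0
[672.78819543 429.40176507] [304.42590232  29.76855686]
above [521.9 146.2 400. ] [ 541.9 -660.4 -205. ]
push0 [521.9 146.2 127. ] [ 541.9 -660.4   68. ]
```

>>> jog_arm --offset '[[0, 0, -0.041], [0, 0, -0.082], [0, 0, -0.123], [0, 0, -0.164], [0.02, -0.025, -0.205], [0.05, -0.06, -0.205], [0.077, -0.094, -0.205], [0.103, -0.126, -0.205], [0.13, -0.158, -0.205], [0.156, -0.19, -0.205], [0.182, -0.222, -0.205], [0.208, -0.254, -0.205]]' --turn '[[0, 0, 0], [0, 0, 0], [0, 0, 0], [0, 0, 0], [0, 0, -4], [0, 0, -8], [0, 0, -12], [0, 0, -16], [0, 0, -20], [0, 0, -24], [0, 0, -28], [0, 0, -32]]' --gripper '[0.085, 0.085, 0.085, 0.085, 0.085, 0.085, 0.085, 0.085, 0.085, 0.085, 0.085, 0.085]'

```text
time: 2.2
ee_pos: [296.2, -339.7, 400.1]
tcp_rot: [0.0, 0.918, 0.396, 0.0]
contact_force: [0.2, 0.7, -0.2]
width: 0.996
```

```bash
cat > go.py <<'E'
# usage: go.py x y z yaw(of tool y, deg)  or  go.py s sx sy sz yaw (sander frame rel. to table top)
import sys; from h import *
a=sys.argv[1:]
th=np.radians(7.0); M=np.array([[np.cos(th),-np.sin(th),0],[np.sin(th),np.cos(th),0],[0,0,1]]); T=np.array([530.3,36.4,135])
w=T+M@np.array(a[1:4],float) if a[0]=='s' else np.array(a[:3],float)
o=ctrl.observe(); R=rot().as_matrix(); y=np.degrees(np.arctan2(R[1,1],R[0,1])); 
print('now',o['ee_pos'].round(1),'sander',(M.T@(o['ee_pos']-T)).round(1),'yaw %.1f tilt %.2f'%(y,np.degrees(np.arccos(-R[2,2]))),'F',o['contact_force'].round(1),'t',o['time'],'w',o['width'])
print('offset',(R.T@(w-o['ee_pos'])).round(1),'turn z %.1f'%-((float(a[-1])-y+90)%180-90))
E
python3 go.py s 5 110 265 7
```

```text
now [ 296.2 -339.7  400.1] sander [-278.2 -344.8  265.1] yaw -43.3 tilt 0.05 F [ 0.2  0.7 -0.2] t 2.2 w 0.9959364904413801
offset [ 508.3 -169.    -0. ] turn z -50.3
```

>>> jog_arm --offset '[[0.038, -0.013, 0], [0.076, -0.025, 0], [0.115, -0.038, 0], [0.153, -0.051, 0], [0.191, -0.064, 0], [0.23, -0.076, 0], [0.268, -0.089, 0], [0.306, -0.102, 0], [0.344, -0.114, 0], [0.382, -0.127, 0], [0.42, -0.14, 0], [0.458, -0.152, 0]]' --turn '[[0, 0, -4], [0, 0, -8], [0, 0, -12.5], [0, 0, -17], [0, 0, -21], [0, 0, -25], [0, 0, -29.5], [0, 0, -34], [0, 0, -38], [0, 0, -42], [0, 0, -46], [0, 0, -50.3]]' --gripper '[0.085, 0.085, 0.085, 0.085, 0.085, 0.085, 0.085, 0.085, 0.085, 0.085, 0.085, 0.085]'

```text
time: 3.2
ee_pos: [500.0, 100.2, 400.3]
tcp_rot: [0.001, 0.661, 0.75, 0.0]
contact_force: [0.9, -0.8, 0.3]
width: 0.998
```

```bash
python3 go.py s 5 110 -8 7
```

```text
now [500.  100.2 400.3] sander [-22.3  67.  265.3] yaw 7.2 tilt 0.10 F [ 0.9 -0.8  0.3] t 3.2 w 0.9984762446996472
offset [ 43.1  27.1 273.3] turn z 0.2
```

>>> jog_arm --offset '[[0.021, 0.013, 0], [0.043, 0.027, 0.02], [0.043, 0.027, 0.055], [0.043, 0.027, 0.095], [0.043, 0.027, 0.135], [0.043, 0.027, 0.17], [0.043, 0.027, 0.205], [0.043, 0.027, 0.235], [0.043, 0.027, 0.258], [0.043, 0.027, 0.273], [0.043, 0.027, 0.273], [0.043, 0.027, 0.273]]' --turn '[[0, 0, 0.2], [0, 0, 0.2], [0, 0, 0.2], [0, 0, 0.2], [0, 0, 0.2], [0, 0, 0.2], [0, 0, 0.2], [0, 0, 0.2], [0, 0, 0.2], [0, 0, 0.2], [0, 0, 0.2], [0, 0, 0.2]]' --gripper '[0.085, 0.085, 0.085, 0.085, 0.085, 0.085, 0.085, 0.085, 0.085, 0.085, 0.085, 0.085]'

```text
time: 4.2
ee_pos: [521.2, 146.0, 126.7]
tcp_rot: [0.0, 0.662, 0.749, -0.0]
contact_force: [0.2, -0.2, 0.6]
width: 0.992
```

```bash
python3 go.py s 5 86 -8 7; python3 - <<'E'
from h import *
s=ctrl.snapshot('scene'); save(s,'scene2.png',(230,130,430,300),3.5)
E
```

```text
now [521.2 146.  126.7] sander [  4.3 109.8  -8.3] yaw 7.0 tilt 0.05 F [ 0.2 -0.2  0.6] t 4.2 w 0.9923779032976374
offset [-23.9   0.6  -0.3] turn z 0.0
```

View pics/scene2.png

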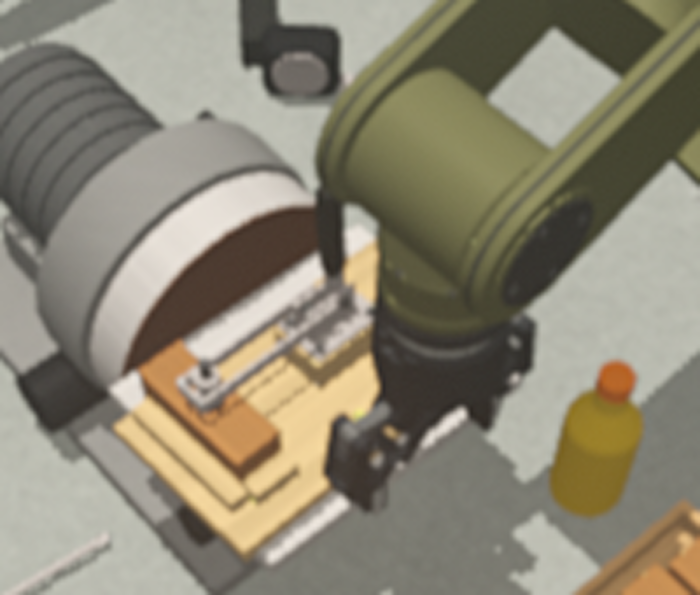

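The fingertips stand just outside the sled's outer edge at crop (360,500), clear of the glue at (600,450). Starting the gentle push.

>>> jog_arm --offset '[[-0.006, 0.0006, 0], [-0.012, 0.0006, 0], [-0.018, 0.0006, 0], [-0.022, 0.0006, 0], [-0.0245, 0.0006, 0], [-0.027, 0.0006, 0], [-0.0295, 0.0006, 0], [-0.032, 0.0006, 0], [-0.0345, 0.0006, 0], [-0.037, 0.0006, 0], [-0.0395, 0.0006, 0], [-0.042, 0.0006, 0]]' --turn '[[0, 0, 0], [0, 0, 0], [0, 0, 0], [0, 0, 0], [0, 0, 0], [0, 0, 0], [0, 0, 0], [0, 0, 0], [0, 0, 0], [0, 0, 0], [0, 0, 0], [0, 0, 0]]' --gripper '[0.085, 0.085, 0.085, 0.085, 0.085, 0.085, 0.085, 0.085, 0.085, 0.085, 0.085, 0.085]'

```text
time: 5.25
ee_pos: [528.1, 104.4, 128.3]
tcp_rot: [0.001, 0.662, 0.749, 0.001]
contact_force: [1.0, 0.0, 0.2]
width: 0.996
```

```bash
python3 go.py s 5 61 -8 7
```

```text
now [528.1 104.4 128.3] sander [ 6.1 67.7 -6.7] yaw 7.0 tilt 0.15 F [1.  0.  0.2] t 5.25 w 0.9963387006448706
offset [-6.7 -1.1  1.3] turn z 0.0
```

>>> jog_arm --offset '[[-0.0025, -0.001, 0.001], [-0.005, -0.001, 0.001], [-0.007, -0.001, 0.001]]' --turn '[[0, 0, 0], [0, 0, 0], [0, 0, 0]]' --gripper '[0.085, 0.085, 0.085]'

```text
time: 5.5
ee_pos: [527.8, 97.0, 127.1]
tcp_rot: [0.001, 0.662, 0.749, 0.001]
contact_force: [1.1, 0.2, 1.2]
width: 0.993
```

```bash
python3 go.py s 5 58 -8 7;  python3 - <<'E'
from h import *
s=ctrl.snapshot('scene'); save(s,'scene3.png',(240,160,400,300),4.2)
E
```

```text
now [527.8  97.  127.1] sander [ 4.9 60.5 -7.9] yaw 7.0 tilt 0.14 F [1.1 0.2 1.2] t 5.5 w 0.9934456131408773
offset [-2.5  0.1  0.1] turn z 0.0
```

View pics/scene3.png

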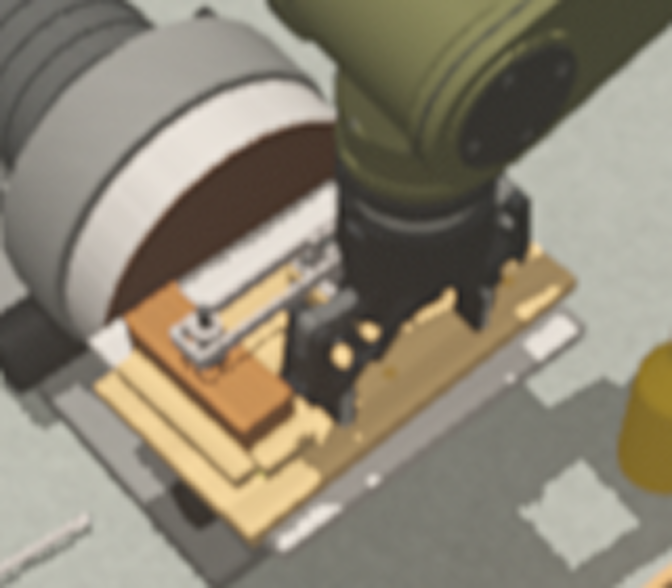

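The fingertips at crop (345,420) and (480,330) are over the sled's top, not behind its edge. They rode over it, and the sled seems unmoved. I'll check the tip height.

```bash
python3 - <<'E'
from h import *
s=ctrl.snapshot('scene'); th=np.radians(7); ex=np.array([np.cos(th),np.sin(th),0]); ey=np.array([-ex[1],ex[0],0]);o=ctrl.observe()['ee_pos']
P=lambda x,y,z:((px(s,np.r_[(o+ex*x+ey*y)[:2],z])-[240,160])*4.2).round()
for y in (-11,0,11):
  for z in (127,140,150,160): print(y,z,P(42,y,z),P(56,y,z),P(-42,y,z))
T=np.array([530.3,36.4,135])
print('sled corners now?',[atz(s,(240+u/4.2,160+v/4.2),z).round() for u,v,z in((253,540,157),(575,285,157))])
print('table',[((px(s,T+ex*a+ey*85)-[240,160])*4.2).round() for a in(110,-110)])
s=ctrl.snapshot('wrist'); save(s,'w4.png')
E
```

```text
-11 127 [327. 443.] [307. 457.] [443. 359.]
-11 140 [327. 431.] [307. 445.] [444. 347.]
-11 150 [327. 421.] [307. 436.] [445. 337.]
-11 160 [327. 411.] [306. 426.] [446. 327.]
0 127 [340. 456.] [320. 471.] [456. 372.]
0 140 [340. 444.] [320. 459.] [458. 360.]
0 150 [340. 435.] [320. 450.] [459. 350.]
0 160 [340. 425.] [320. 440.] [460. 340.]
11 127 [353. 470.] [333. 485.] [470. 385.]
11 140 [353. 458.] [333. 473.] [471. 373.]
11 150 [354. 449.] [333. 464.] [472. 363.]
11 160 [354. 439.] [333. 454.] [473. 353.]
sled corners now? [array([642., 133., 157.]), array([410.,  95., 157.])]
table [array([277., 548.]), array([583., 323.])]
```

View pics/w4.png

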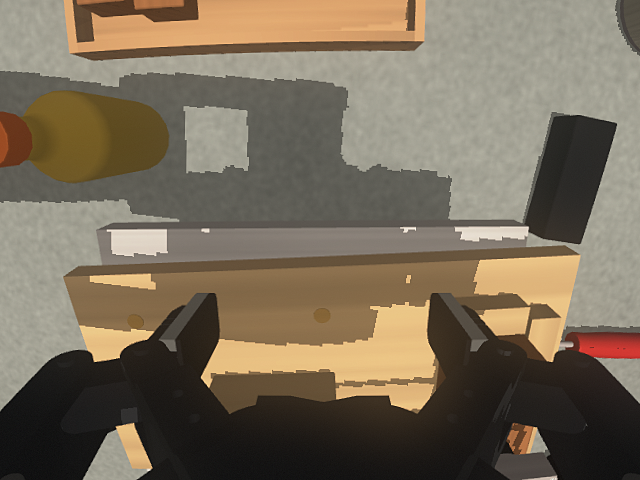

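```bash
python3 - <<'E'
from h import *
s=ctrl.snapshot('wrist'); R=rot().as_matrix(); p=ctrl.observe()['ee_pos']
print('cam in tool',(R.T@(ray(s,(0,0))[0]-p)).round(1))
for uv,sg in(((217,294),0),((428,293),0),((200,295),0),((217,335),0),((443,293),0)):
    o,d=ray(s,uv); o=R.T@(o-p); d=R.T@d
    for yy in (42.7,):
        k=(np.sign(d[1])*yy-o[1])/d[1]; print(uv,(o+d*k).round(1))
# sled outer edge top corners in wrist view
for uv in((65,275),(579,252)):
    print([atz(s,uv,z).round(1).tolist() for z in(147,157)])
E
```

```text
cam in tool [  66.2    0.7 -179.2]
(217, 294) [  4.1 -42.7 -45. ]
(428, 293) [  6.6  42.7 -49.3]
(200, 295) [ 12.5 -42.7 -64. ]
(217, 335) [-11.9 -42.7 -50.1]
(443, 293) [ 14.1  42.7 -65.7]
[[401.2, 83.5, 147.0], [408.7, 88.5, 157.0]]
[[651.7, 126.3, 147.0], [643.5, 128.6, 157.0]]
```

```bash
python3 - <<'E'
from h import *
s=ctrl.snapshot('wrist'); R=rot().as_matrix(); p=ctrl.observe()['ee_pos']
for x in(-11,11):
  for y in(-42.7,42.7):
    print(x,y,[(z,px(s,p+R@np.array([x,y,z])).round().tolist()) for z in(0,-13,-30,-45)])
E
```

```text
-11 -42.7 [(0, [243.0, 285.0]), (-13, [237.0, 295.0]), (-30, [229.0, 310.0]), (-45, [220.0, 327.0])]
-11 42.7 [(0, [400.0, 285.0]), (-13, [405.0, 295.0]), (-30, [413.0, 310.0]), (-45, [421.0, 327.0])]
11 -42.7 [(0, [240.0, 246.0]), (-13, [234.0, 254.0]), (-30, [225.0, 266.0]), (-45, [216.0, 279.0])]
11 42.7 [(0, [402.0, 246.0]), (-13, [408.0, 254.0]), (-30, [417.0, 266.0]), (-45, [426.0, 279.0])]
```

>>> jog_arm --offset '[[0.01, 0, -0.005], [0.025, 0, -0.005], [0.04, 0, -0.005], [0.05, 0, -0.005], [0.05, 0, 0.005], [0.05, 0, 0.015], [0.05, 0, 0.025], [0.05, 0, 0.025]]' --turn '[[0, 0, 0], [0, 0, 0], [0, 0, 0], [0, 0, 0], [0, 0, 0], [0, 0, 0], [0, 0, 0], [0, 0, 0]]' --gripper '[0.085, 0.085, 0.085, 0.085, 0.085, 0.085, 0.085, 0.085]'

```text
time: 6.42
ee_pos: [519.6, 146.1, 98.5]
tcp_rot: [-0.001, 0.662, 0.749, -0.002]
contact_force: [-0.8, 0.5, 0.5]
width: 0.998
```

```bash
python3 go.py s 5 58 -8 7;  python3 - <<'E'
from h import *
s=ctrl.snapshot('scene'); w=ctrl.snapshot('wrist')
a=cv2.resize(s['pixels'][180:300,270:390],(480,480),interpolation=cv2.INTER_CUBIC); b=w['pixels'][150:480,150:470]
im=np.zeros((480,800,3),np.uint8); im[:,:480]=a; im[:330,480:]=b
cv2.imwrite('pics/c5.png',im[:,:,::-1])
E
```

```text
now [519.6 146.1  98.5] sander [  2.7 110.2 -36.5] yaw 7.0 tilt 0.21 F [-0.8  0.5  0.5] t 6.4167 w 0.9982766037317276
offset [-52.2   2.2 -28.5] turn z 0.0
```

View pics/c5.png

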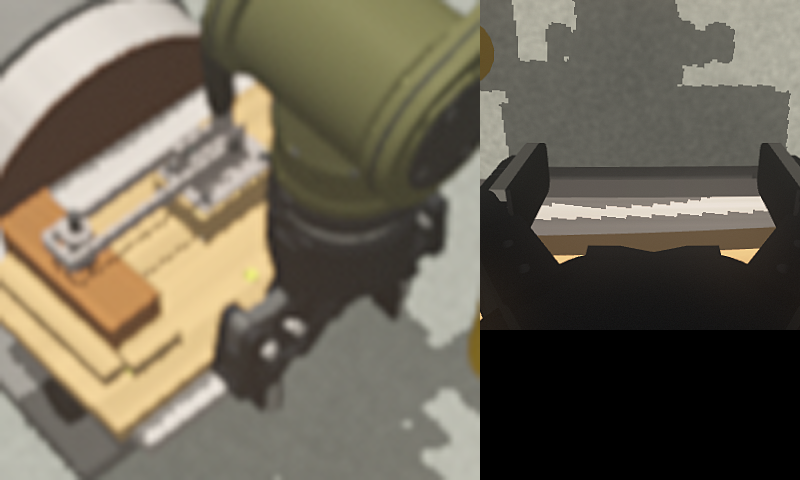

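```bash
python3 - <<'E'
from h import *
s=ctrl.snapshot('scene'); w=ctrl.snapshot('wrist'); R=rot().as_matrix(); p=ctrl.observe()['ee_pos']
o,d=ray(s,(270+270/4,180+405/4)); o=R.T@(o-p); d=R.T@d
for x in(-11,0,11): print(x,(o+d*(x-o[0])/d[0]).round(1))
for n,uv in(('L',(150+65,150+142)),('R',(150+278,150+142)),('Linner',(150+67,150+195)),('Rinner',(150+278,150+195))):
  o,d=ray(w,uv); o=R.T@(o-p); d=R.T@d
  for x in(-11,0,11): print(n,x,(o+d*(x-o[0])/d[0]).round(1))
E
```

```text
-11 [-11.   24.8   0.1]
0 [  0.   35.7 -28.9]
11 [ 11.   46.6 -57.9]
L -11 [-11.  -55.4  -9.2]
L 0 [  0.  -47.5 -33.3]
L 11 [ 11.  -39.5 -57.4]
R -11 [-11.   55.   -9.1]
R 0 [  0.   47.3 -33.2]
R 11 [ 11.   39.5 -57.4]
Linner -11 [-11.  -40.5 -58.3]
Linner 0 [  0.  -34.6 -75.5]
Linner 11 [ 11.  -28.8 -92.6]
Rinner -11 [-11.   41.2 -58.3]
Rinner 0 [  0.   35.4 -75.4]
Rinner 11 [ 11.   29.6 -92.6]
```

Three independent rays agree that the open tips sit about 57 mm behind the reported TCP, not 13 mm. I'll shut the gripper here and check numerically where the closed tips are.

>>> jog_arm --offset '[[0, 0, 0], [0, 0, 0], [0, 0, 0], [0, 0, 0], [0, 0, 0], [0, 0, 0], [0, 0, 0], [0, 0, 0], [0, 0, 0], [0, 0, 0]]' --turn '[[0, 0, 0], [0, 0, 0], [0, 0, 0], [0, 0, 0], [0, 0, 0], [0, 0, 0], [0, 0, 0], [0, 0, 0], [0, 0, 0], [0, 0, 0]]' --gripper '[0, 0, 0, 0, 0, 0, 0, 0, 0, 0]'

```text
time: 7.45
ee_pos: [522.1, 146.6, 102.3]
tcp_rot: [0.001, 0.663, 0.749, 0.001]
contact_force: [0.5, 0.4, -0.4]
width: 0.0
```

```bash
python3 go.py s 5 58 -8 7;  python3 - <<'E'
from h import *
w=ctrl.snapshot('wrist'); R=rot().as_matrix(); p=ctrl.observe()['ee_pos']; s=ctrl.snapshot('scene')
for x in(-11,0,11): print(x,[(z,px(w,p+R@np.array([x,0,z])).round().tolist()) for z in(0,-15,-30,-45,-60)])
a=cv2.resize(s['pixels'][180:300,270:390],(480,480),interpolation=cv2.INTER_CUBIC); b=w['pixels'][150:480,150:470].copy()
for z,c in((0,(255,0,0)),(-45,(0,255,0))):
  for x in(-11,11):
    u=px(w,p+R@np.array([x,0,z]))-150; cv2.circle(b,tuple(int(q) for q in u),3,c,-1)
    u=(px(s,p+R@np.array([x,0,z]))-[270,180])*4; cv2.circle(a,tuple(int(q) for q in u),3,c,-1)
im=np.zeros((480,800,3),np.uint8); im[:,:480]=a; im[:330,480:]=b
cv2.imwrite('pics/c6.png',im[:,:,::-1])
E
```

```text
now [522.1 146.6 102.3] sander [  5.3 110.3 -32.7] yaw 7.0 tilt 0.16 F [ 0.5  0.4 -0.4] t 7.45 w 0.0003801039343870765
offset [-52.3  -0.2 -24.7] turn z 0.0
-11 [(0, [321.0, 285.0]), (-15, [321.0, 297.0]), (-30, [321.0, 311.0]), (-45, [321.0, 327.0]), (-60, [321.0, 347.0])]
0 [(0, [321.0, 266.0]), (-15, [321.0, 276.0]), (-30, [321.0, 289.0]), (-45, [321.0, 304.0]), (-60, [321.0, 322.0])]
11 [(0, [321.0, 246.0]), (-15, [321.0, 255.0]), (-30, [321.0, 266.0]), (-45, [321.0, 279.0]), (-60, [321.0, 295.0])]
```

View pics/c6.png

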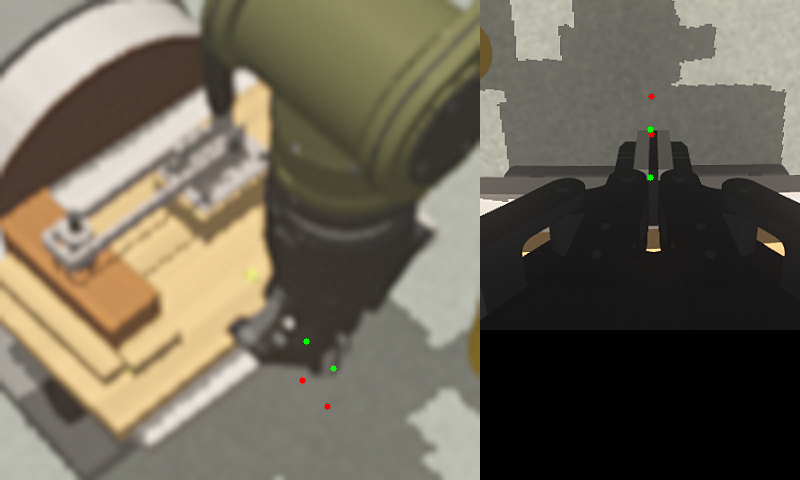

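The green marker (−45 mm) sits on the shut tips, so the true tips are 45 mm short of the reported TCP when shut and about 58 mm when open. I'll use that from here on: lower and reopen.

>>> jog_arm --offset '[[0, 0, 0.005], [0, 0, 0.01], [0, 0, 0.015], [0, 0, 0.02], [0, 0, 0.02], [0, 0, 0.02], [0, 0, 0.02], [0, 0, 0.02], [0, 0, 0.02], [0, 0, 0.02]]' --turn '[[0, 0, 0], [0, 0, 0], [0, 0, 0], [0, 0, 0], [0, 0, 0], [0, 0, 0], [0, 0, 0], [0, 0, 0], [0, 0, 0], [0, 0, 0]]' --gripper '[0.085, 0.085, 0.085, 0.085, 0.085, 0.085, 0.085, 0.085, 0.085, 0.085]'

```text
time: 8.38
ee_pos: [522.4, 146.6, 82.6]
tcp_rot: [0.001, 0.663, 0.749, 0.001]
contact_force: [0.5, 0.7, 0.5]
width: 0.996
```

```bash
python3 go.py s 5 84 -53 7; python3 -c "from cell import ctrl;print(ctrl.tcp_to_grasp)"
```

```text
now [522.4 146.6  82.6] sander [  5.6 110.3 -52.4] yaw 7.0 tilt 0.19 F [0.5 0.7 0.5] t 8.3833 w 0.9957888056913001
offset [-26.3  -0.6   0.6] turn z 0.0
18.700000000000003
```

>>> jog_arm --offset '[[-0.006, 0, 0], [-0.012, 0, 0], [-0.018, 0, 0], [-0.022, 0, 0], [-0.0245, 0, 0], [-0.027, 0, 0], [-0.0295, 0, 0], [-0.032, 0, 0]]' --turn '[[0, 0, 0], [0, 0, 0], [0, 0, 0], [0, 0, 0], [0, 0, 0], [0, 0, 0], [0, 0, 0], [0, 0, 0]]' --gripper '[0.085, 0.085, 0.085, 0.085, 0.085, 0.085, 0.085, 0.085]'

```text
time: 9.05
ee_pos: [528.2, 117.2, 85.9]
tcp_rot: [0.001, 0.663, 0.749, 0.005]
contact_force: [0.5, 9.8, 9.6]
width: 0.992
```

```bash
python3 go.py s 5 61 -53 7
```

```text
now [528.2 117.2  85.9] sander [  7.8  80.5 -49.1] yaw 6.9 tilt 0.54 F [0.5 9.8 9.6] t 9.05 w 0.9923038905127465
offset [-19.5  -2.8   3.7] turn z -0.1
```

>>> jog_arm --offset '[[0.003, -0.002, -0.003], [0.005, -0.002, -0.005], [0.005, -0.002, -0.005], [0.005, -0.002, -0.005]]' --turn '[[0, 0, 0], [0, 0, 0], [0, 0, 0], [0, 0, 0]]' --gripper '[0.085, 0.085, 0.085, 0.085]'

```text
time: 9.38
ee_pos: [525.4, 121.6, 90.6]
tcp_rot: [0.001, 0.663, 0.749, 0.004]
contact_force: [-0.7, -0.5, -0.1]
width: 0.99
```

```bash
python3 go.py s 5 61 -45 7; python3 - <<'E'
from h import *
w=ctrl.snapshot('wrist'); save(w,'w7.png',(100,150,540,480),1.8)
E
```

```text
now [525.4 121.6  90.6] sander [  5.5  85.1 -44.4] yaw 6.9 tilt 0.51 F [-0.7 -0.5 -0.1] t 9.3833 w 0.9901447237235217
offset [-24.1  -0.5   0.5] turn z -0.1
```

View pics/w7.png

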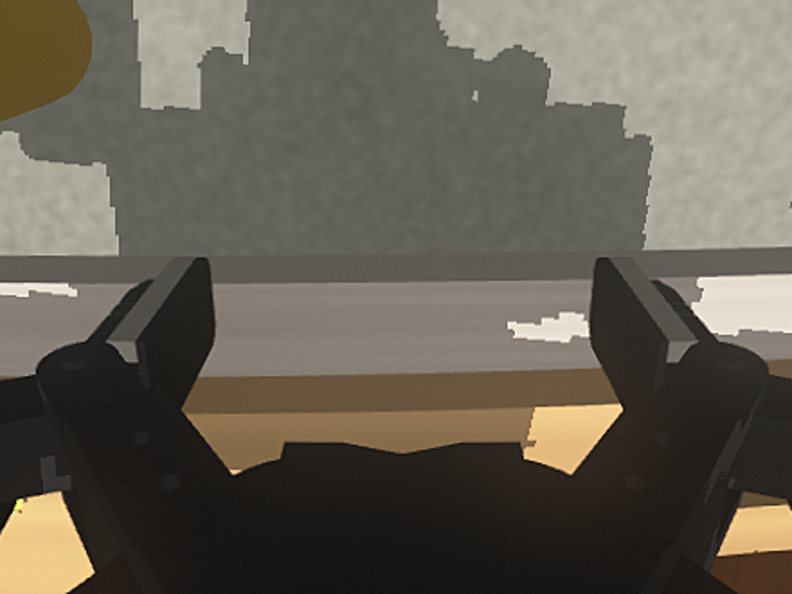

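```bash
python3 - <<'E'
from h import *
w=ctrl.snapshot('wrist'); R=rot().as_matrix(); p=ctrl.observe()['ee_pos']
th=np.radians(7.0); M=np.array([[np.cos(th),-np.sin(th),0],[np.sin(th),np.cos(th),0],[0,0,1]]); T=np.array([530.3,36.4,135])
for n,uv,z in(('bot',(200,378),145),('bot',(600,366),145),('top',(185,413),157),('top',(625,405),157),('tab',(0,283),135),('tab',(580,283),135)):
    print(n,(M.T@(atz(w,(100+uv[0]/1.8,150+uv[1]/1.8),z)-T)).round(1))
for uv in((210,258),(595,258),(210,340),(590,340)):
  o,d=ray(w,(100+uv[0]/1.8,150+uv[1]/1.8)); o=R.T@(o-p); d=R.T@d
  print([(o+d*(x-o[0])/d[0]).round(1).tolist() for x in(-11,11)])
E
```

```text
bot [-39.6  64.5  10. ]
bot [50.6 67.1 10. ]
top [-39.4  64.2  22. ]
top [52.4 65.5 22. ]
tab [-89.1  82.7   0. ]
tab [47.4 82.8  0. ]
[[-11.0, -53.7, -11.4], [11.0, -38.2, -59.2]]
[[-11.0, 56.4, -11.4], [11.0, 40.6, -59.2]]
[[-11.0, -41.5, -54.6], [11.0, -29.5, -90.1]]
[[-11.0, 42.8, -54.6], [11.0, 30.8, -90.1]]
```

>>> jog_arm --offset '[[-0.005, 0, 0.003], [-0.01, 0, 0.003], [-0.013, 0, 0.003], [-0.0155, 0, 0.003], [-0.018, 0, 0.003]]' --turn '[[0, 0, 0], [0, 0, 0], [0, 0, 0], [0, 0, 0], [0, 0, 0]]' --gripper '[0.085, 0.085, 0.085, 0.085, 0.085]'

```text
time: 9.9
ee_pos: [526.6, 103.4, 86.3]
tcp_rot: [-0.0, 0.663, 0.748, 0.004]
contact_force: [0.4, 2.3, -2.3]
width: 0.994
```

```bash
python3 go.py s 5 61 -47 7
```

```text
now [526.6 103.4  86.3] sander [  4.5  66.9 -48.7] yaw 6.9 tilt 0.42 F [ 0.4  2.3 -2.3] t 9.9 w 0.9941555221966678
offset [-5.9  0.5 -1.7] turn z -0.1
```

>>> jog_arm --offset '[[-0.0022, 0, -0.001], [-0.0044, 0, -0.001], [-0.006, 0, -0.001]]' --turn '[[0, 0, 0], [0, 0, 0], [0, 0, 0]]' --gripper '[0.085, 0.085, 0.085]'

```text
time: 10.15
ee_pos: [527.2, 97.5, 87.3]
tcp_rot: [-0.001, 0.663, 0.748, 0.004]
contact_force: [-0.8, 8.9, -2.0]
width: 0.993
```

```bash
python3 go.py s 5 58 -47 7
```

```text
now [527.2  97.5  87.3] sander [  4.3  61.  -47.7] yaw 6.9 tilt 0.44 F [-0.8  8.9 -2. ] t 10.15 w 0.9928194121067782
offset [-3.   0.7 -0.7] turn z -0.1
```

The force rose to 9 N right at the predicted seating position. I'll back off, rise and check.

>>> jog_arm --offset '[[0.003, 0, 0], [0.015, 0, 0], [0.04, 0, 0], [0.06, 0, -0.01], [0.06, 0, -0.05], [0.06, 0, -0.09], [0.06, 0, -0.13], [0.06, 0, -0.17], [0.06, 0, -0.21], [0.06, 0, -0.25]]' --turn '[[0, 0, 0], [0, 0, 0], [0, 0, 0], [0, 0, 0], [0, 0, 0], [0, 0, 0], [0, 0, 0], [0, 0, 0], [0, 0, 0], [0, 0, 0]]' --gripper '[0.085, 0.085, 0.085, 0.04, 0, 0, 0, 0, 0, 0]'

```text
time: 10.98
ee_pos: [518.6, 155.9, 340.3]
tcp_rot: [0.0, 0.663, 0.748, 0.004]
contact_force: [2.0, 0.4, 0.4]
width: 0.005
```

```bash
python3 go.py s 0 0 200 7; python3 - <<'E'
from h import *
s=ctrl.snapshot('scene'); w=ctrl.snapshot('wrist')
a=cv2.resize(s['pixels'][170:300,250:390],None,fx=3,fy=3,interpolation=cv2.INTER_CUBIC)
im=np.zeros((480,800,3),np.uint8); im[:390,:420]=a; im[:285,420:]=cv2.resize(w['pixels'],(380,285)); cv2.imwrite('pics/c8.png',im[:,:,::-1])
E
```

```text
now [518.6 155.9 340.3] sander [  3.  120.  205.3] yaw 6.9 tilt 0.47 F [2.  0.4 0.4] t 10.9833 w 0.005408790204925907
offset [-120.1   -2.8    4.6] turn z -0.1
```

View pics/c8.png

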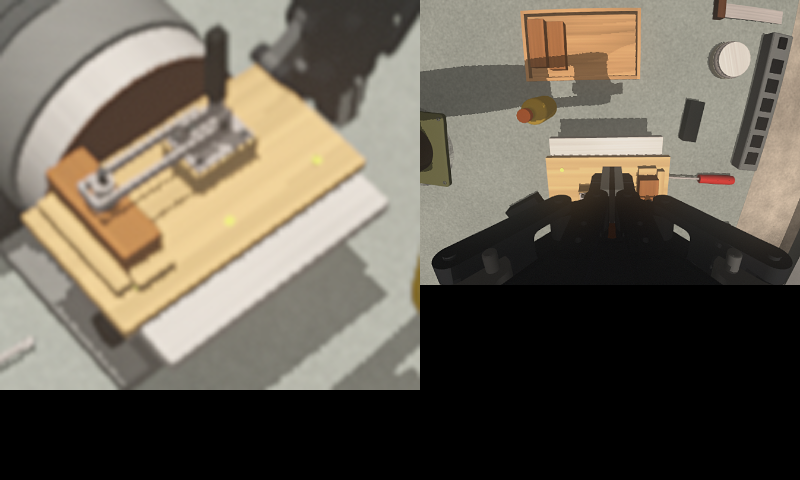

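The sled's outer edge (crop (125,333) to (364,160)) now runs parallel to the table's. Checking its coordinates at z = 147, and locating the handle.

```bash
python3 - <<'E'
from h import *
s=ctrl.snapshot('scene')
th=np.radians(7.0); M=np.array([[np.cos(th),-np.sin(th),0],[np.sin(th),np.cos(th),0],[0,0,1]]); T=np.array([530.3,36.4,135])
for n,uv,z in(('sled',(123,334),147),('sled',(366,160),147),('sled +x in',(22,215),147),('tab',(143,331),135),('tab',(172,363),135),('tab',(388,203),135),('handletop',(216,27),295),('block',(160,236),179),('block',(118,264),179)):
    print(n,(M.T@(atz(s,(250+uv[0]/3-.3,170+uv[1]/3-.3),z)-T)).round(1))
E
```

```text
sled [124.7  50.8  12. ]
sled [-117.6   50.5   12. ]
sled +x in [121.6 -80.3  12. ]
tab [108.5  52.8   0. ]
tab [108.5  86.9   0. ]
tab [-109.2   86.2    0. ]
handletop [-31.4 -32.1 160. ]
block [63.6 18.6 44. ]
block [101.8  18.   44. ]
```

Seated: the edge is at y = 50.6, expected 50, and parallel. The handle is at about sander (−30, −31). Next, move the shut fingertips to the handle's +x side.

>>> jog_arm --offset '[[-0.03, 0.012, 0], [-0.06, 0.012, 0], [-0.09, 0.012, 0], [-0.12, 0.012, 0], [-0.145, 0.012, 0], [-0.151, 0.012, 0.01], [-0.151, 0.012, 0.022], [-0.151, 0.012, 0.022]]' --turn '[[0, 0, 0], [0, 0, 0], [0, 0, 0], [0, 0, 0], [0, 0, 0], [0, 0, 0], [0, 0, 0], [0, 0, 0]]' --gripper '[0, 0, 0, 0, 0, 0, 0, 0]'

```text
time: 11.8
ee_pos: [549.5, 8.6, 316.0]
tcp_rot: [-0.0, 0.663, 0.748, 0.006]
contact_force: [0.4, 0.8, -1.8]
width: 0.001
```

```bash
python3 go.py s -12 -31 183 7; python3 - <<'E'
from h import *
s=ctrl.snapshot('scene'); save(s,'s9.png',(270,110,410,260),4)
E
```

```text
now [549.5   8.6 316. ] sander [ 15.7 -29.9 181. ] yaw 6.9 tilt 0.66 F [ 0.4  0.8 -1.8] t 11.8 w 0.001252209088963305
offset [ -1.1 -27.7  -2.2] turn z -0.1
```

View pics/s9.png

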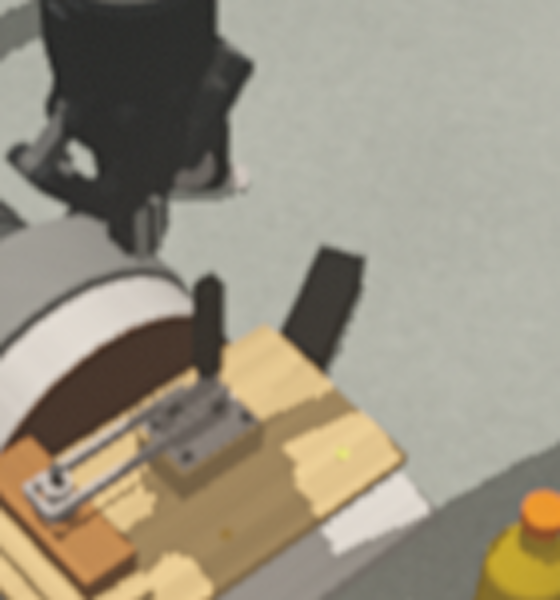

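```bash
python3 - <<'E'
from h import *
s=ctrl.snapshot('scene'); R=rot().as_matrix(); p=ctrl.observe()['ee_pos']
for z in(0,-45,-60): print(z,((px(s,p+R@np.array([0,0,z]))-[270,110])*4).round(), ((px(s,p+R@np.array([11,0,z]))-[270,110])*4).round())
th=np.radians(7.0); M=np.array([[np.cos(th),-np.sin(th),0],[np.sin(th),np.cos(th),0],[0,0,1]]); T=np.array([530.3,36.4,135])
for a in((-29,-31,160),(-32,-31,160)): print('handle top exp',((px(s,T+M@np.array(a,float))-[270,110])*4).round())
E
```

```text
0 [137. 293.] [151. 305.]
-45 [135. 230.] [149. 243.]
-60 [134. 208.] [148. 221.]
handle top exp [205. 278.]
handle top exp [209. 276.]
```

>>> jog_arm --offset '[[-0.001, -0.013, -0.002], [-0.001, -0.025, -0.002], [-0.001, -0.034, -0.002], [-0.001, -0.043, -0.002], [-0.001, -0.051, -0.001], [-0.001, -0.062, 0.003], [-0.001, -0.073, 0.007], [-0.001, -0.082, 0.013], [-0.001, -0.092, 0.021], [-0.001, -0.099, 0.03], [-0.001, -0.106, 0.04]]' --turn '[[0, 0, 0], [0, 0, 0], [0, 0, 0], [0, 0, 0], [0, 0, 0], [0, 0, 0], [0, 0, 0], [0, 0, 0], [0, 0, 0], [0, 0, 0], [0, 0, 0]]' --gripper '[0, 0, 0, 0, 0, 0, 0, 0, 0, 0, 0]'

```text
time: 12.82
ee_pos: [445.2, -4.1, 277.7]
tcp_rot: [0.002, 0.663, 0.749, 0.007]
contact_force: [0.6, 0.1, -0.5]
width: 0.0
```

```bash
python3 go.py s -97 -31 122 7; python3 - <<'E'
from h import *
s=ctrl.snapshot('top')
for l in('sled','handle_grip'): print(l,[(np.round(d['extent']).tolist(),round(d['confidence'],2)) for d in ctrl.look_for(s,l)][:3])
E
```

```text
now [445.2  -4.1 277.7] sander [-89.4 -29.9 142.7] yaw 7.0 tilt 0.85 F [ 0.6  0.1 -0.5] t 12.8167 w 0.0004016628653668279
offset [-1.3 -7.9 20.6] turn z -0.0
sled [([320.0, 188.0, 382.0, 300.0], 0.77)]
handle_grip [([319.0, 189.0, 384.0, 297.0], 0.33)]
```

>>> jog_arm --offset '[[-0.001, -0.004, 0.007], [-0.001, -0.007, 0.014], [-0.001, -0.008, 0.02], [-0.001, -0.008, 0.025], [-0.001, -0.008, 0.028], [-0.001, -0.008, 0.028]]' --turn '[[0, 0, 0], [0, 0, 0], [0, 0, 0], [0, 0, 0], [0, 0, 0], [0, 0, 0]]' --gripper '[0, 0, 0, 0, 0, 0]'

```text
time: 13.47
ee_pos: [437.1, -5.7, 247.8]
tcp_rot: [0.0, 0.663, 0.749, 0.006]
contact_force: [-0.3, 0.5, 0.7]
width: 0.001
```

```bash
python3 go.py s -97 -31 110 7
```

```text
now [437.1  -5.7 247.8] sander [-97.6 -30.5 112.8] yaw 7.0 tilt 0.71 F [-0.3  0.5  0.7] t 13.4667 w 0.0008896910630335237
offset [-0.6  0.6  2.8] turn z -0.0
```

>>> jog_arm --offset '[[0, 0, 0.003], [0, 0, 0.006], [0, 0, 0.009]]' --turn '[[0, 0, 0], [0, 0, 0], [0, 0, 0]]' --gripper '[0, 0, 0]'

```text
time: 13.72
ee_pos: [437.3, -5.7, 238.7]
tcp_rot: [0.0, 0.663, 0.749, 0.006]
contact_force: [0.3, 0.5, -0.6]
width: 0.005
```

```bash
python3 go.py s -97 -31 110 7; python3 - <<'E'
from h import *
s=ctrl.snapshot('scene'); cv2.imwrite('pics/s10.png',s['pixels'][:,:,::-1])
for l in('sled','handle_grip','clamp_handle','block'): print(l,[(np.round(d['extent']).tolist(),round(d['confidence'],2)) for d in ctrl.look_for(s,l)][:3])
th=np.radians(7.0); M=np.array([[np.cos(th),-np.sin(th),0],[np.sin(th),np.cos(th),0],[0,0,1]]); T=np.array([530.3,36.4,135])
# dark pixels along expected handle axis for several angles
hsv=cv2.cvtColor(s['pixels'],cv2.COLOR_RGB2HSV)[:,:,2]
for a in(0,.3,.6,.9,1.2,1.45):
    print(a,[int(hsv[tuple(px(s,T+M@np.array([-29-r*np.sin(a),-31,60+r*np.cos(a)])).round().astype(int)[::-1])]) for r in range(30,110,10)])
E
```

```text
now [437.3  -5.7 238.7] sander [-97.4 -30.4 103.7] yaw 7.0 tilt 0.71 F [ 0.3  0.5 -0.6] t 13.7167 w 0.004818413546812615
offset [-0.5  0.5 -6.3] turn z -0.0
sled [([260.0, 178.0, 372.0, 286.0], 0.69)]
handle_grip [([314.0, 180.0, 332.0, 210.0], 0.72)]
clamp_handle [([316.0, 180.0, 330.0, 211.0], 0.81)]
block [([413.0, 398.0, 461.0, 443.0], 0.93), ([337.0, 174.0, 362.0, 203.0], 0.86), ([258.0, 321.0, 297.0, 365.0], 0.65)]
0 [60, 59, 59, 59, 58, 55, 63, 67]
0.3 [71, 64, 142, 181, 182, 180, 178, 181]
0.6 [221, 207, 181, 178, 179, 180, 181, 179]
0.9 [226, 220, 190, 182, 179, 179, 180, 119]
1.2 [226, 227, 224, 156, 77, 58, 61, 59]
1.45 [222, 221, 222, 127, 62, 62, 61, 61]
```

The network still sees an upright handle at (316-330, 180-211), so the sweep may have missed it. I'll use the last view on a marked composite of all three cameras.

```bash
python3 - <<'E'
from h import *
R=rot().as_matrix(); p=ctrl.observe()['ee_pos']
th=np.radians(7.0); M=np.array([[np.cos(th),-np.sin(th),0],[np.sin(th),np.cos(th),0],[0,0,1]]); T=np.array([530.3,36.4,135])
im=np.zeros((600,800,3),np.uint8)
for n,(x0,y0,x1,y1),f,(X,Y) in(('scene',(265,90,385,240),4,(0,0)),('top',(305,180,405,300),3.2,(480,0)),('wrist',(180,100,500,310),1,(480,386))):
    s=ctrl.snapshot(n); a=cv2.resize(s['pixels'][y0:y1,x0:x1],None,fx=f,fy=f,interpolation=cv2.INTER_CUBIC)
    D=lambda P,c:cv2.circle(a,tuple(int(q) for q in (px(s,P)-[x0,y0])*f),2,c,-1)
    for x in(-11,11):
        D(p+R@np.array([x,0,-45.]),(0,255,0)); D(p+R@np.array([x,0,0.]),(255,0,0))
    for r in(0,50,100): D(T+M@np.array([-29,-31,60.+r]),(0,255,255))
    for r in(50,100): D(T+M@np.array([-29-r*.99,-31,60.+r*.12]),(255,0,255))
    im[Y:Y+a.shape[0],X:X+a.shape[1]]=a[:600-Y,:800-X]
cv2.imwrite('pics/c11.png',im[:,:,::-1])
E
```

```text
(no output)
```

View pics/c11.png

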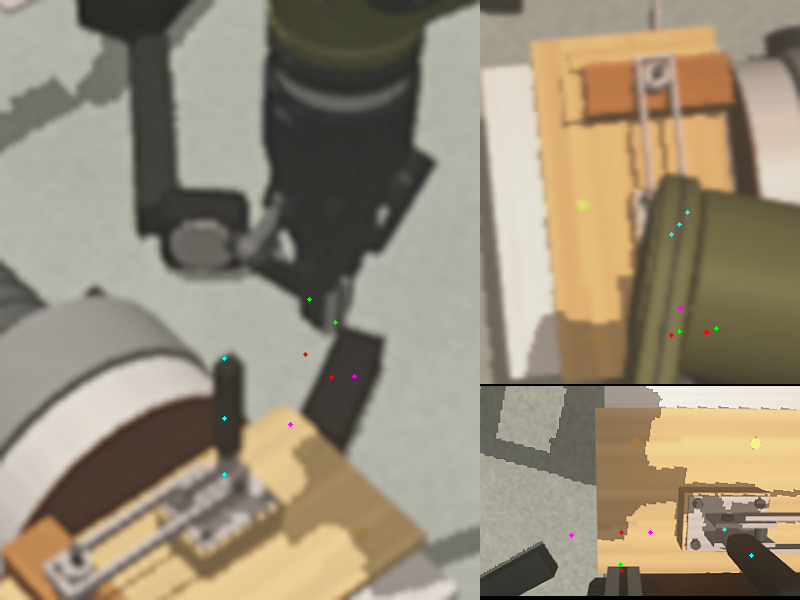

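The view shows what went wrong: the tips (green, (322,310)) are 45 mm above the TCP, and I applied that offset with the wrong sign for the handle. The sweep passed over the handle, which still stands upright at (226,400). Nothing was disturbed, so I'll go back over to the +x side and sweep 90 mm lower.

>>> jog_arm --offset '[[0, 0, -0.03], [0, 0, -0.06], [0, 0.035, -0.06], [0, 0.07, -0.06], [0, 0.1, -0.06], [0, 0.113, -0.05], [0, 0.113, -0.025], [0, 0.113, 0], [0, 0.113, 0.011], [0, 0.113, 0.011]]' --turn '[[0, 0, 0], [0, 0, 0], [0, 0, 0], [0, 0, 0], [0, 0, 0], [0, 0, 0], [0, 0, 0], [0, 0, 0], [0, 0, 0], [0, 0, 0]]' --gripper '[0, 0, 0, 0, 0, 0, 0, 0, 0, 0]'

```text
time: 14.95
ee_pos: [547.6, 8.3, 225.3]
tcp_rot: [-0.002, 0.663, 0.749, 0.004]
contact_force: [-0.8, 0.2, -0.9]
width: -0.001
```

```bash
python3 go.py s -12 -31 93 7
```

```text
now [547.6   8.3 225.3] sander [ 13.8 -30.   90.3] yaw 7.0 tilt 0.56 F [-0.8  0.2 -0.9] t 14.95 w -0.0005342668797318889
offset [ -1.  -25.8  -2.8] turn z -0.0
```

>>> jog_arm --offset '[[-0.001, -0.012, -0.003], [-0.001, -0.022, -0.003], [-0.001, -0.031, -0.003], [-0.001, -0.04, -0.003], [-0.001, -0.049, -0.002], [-0.001, -0.06, 0.002], [-0.001, -0.071, 0.006], [-0.001, -0.08, 0.012], [-0.001, -0.09, 0.02], [-0.001, -0.097, 0.029], [-0.001, -0.104, 0.039]]' --turn '[[0, 0, 0], [0, 0, 0], [0, 0, 0], [0, 0, 0], [0, 0, 0], [0, 0, 0], [0, 0, 0], [0, 0, 0], [0, 0, 0], [0, 0, 0], [0, 0, 0]]' --gripper '[0, 0, 0, 0, 0, 0, 0, 0, 0, 0, 0]'

```text
time: 15.87
ee_pos: [444.3, -5.1, 186.1]
tcp_rot: [-0.001, 0.663, 0.749, 0.005]
contact_force: [1.5, -0.8, 0.8]
width: -0.003
```

```bash
cat > chk.py <<'E'
from h import *
s=ctrl.snapshot('scene'); cv2.imwrite('pics/n%d.png'%s['shot'],s['pixels'][:,:,::-1])
for l in('sled','handle_grip','block'): print(l,[(np.round(d['extent']).tolist(),round(d['confidence'],2)) for d in ctrl.look_for(s,l)][:4])
th=np.radians(7.0); M=np.array([[np.cos(th),-np.sin(th),0],[np.sin(th),np.cos(th),0],[0,0,1]]); T=np.array([530.3,36.4,135])
v=s['pixels'].max(2)
for a in(0,.3,.6,.9,1.2,1.45):
    print(a,[int(v[tuple(px(s,T+M@np.array([-29-r*np.sin(a),-31,60+r*np.cos(a)])).round().astype(int)[::-1])]) for r in range(30,110,10)])
E
python3 go.py s -97 -31 32 7; python3 chk.py
```

```text
now [444.3  -5.1 186.1] sander [-90.4 -30.7  51.1] yaw 7.0 tilt 0.57 F [ 1.5 -0.8  0.8] t 15.8667 w -0.0030510891209996516
offset [-0.5 -6.7 19.1] turn z -0.0
sled [([258.0, 177.0, 372.0, 285.0], 0.6)]
handle_grip [([323.0, 184.0, 356.0, 206.0], 0.7)]
block [([267.0, 220.0, 307.0, 262.0], 0.9), ([414.0, 400.0, 463.0, 443.0], 0.9), ([259.0, 320.0, 298.0, 366.0], 0.65), ([342.0, 172.0, 360.0, 203.0], 0.5)]
0 [184, 77, 73, 71, 144, 144, 135, 183]
0.3 [216, 75, 165, 184, 181, 182, 51, 91]
0.6 [221, 210, 183, 180, 167, 54, 58, 54]
0.9 [150, 145, 192, 176, 55, 81, 61, 54]
1.2 [75, 56, 56, 58, 102, 81, 60, 56]
1.45 [62, 58, 56, 55, 65, 62, 55, 55]
```

Force is now felt and the handle has leaned over (323-356, 184-206). I'll press it down to its stop.

>>> jog_arm --offset '[[0, -0.003, 0.006], [0, -0.005, 0.012], [0, -0.006, 0.017], [0, -0.006, 0.021], [0, -0.006, 0.024]]' --turn '[[0, 0, 0], [0, 0, 0], [0, 0, 0], [0, 0, 0], [0, 0, 0]]' --gripper '[0, 0, 0, 0, 0]'

```text
time: 16.48
ee_pos: [440.8, -5.7, 173.4]
tcp_rot: [-0.0, 0.663, 0.749, 0.006]
contact_force: [-25.4, 1.9, 60.0]
width: 0.001
```

```bash
python3 go.py s -97 -31 32 7
```

```text
now [440.8  -5.7 173.4] sander [-93.9 -30.8  38.4] yaw 7.0 tilt 0.65 F [-25.4   1.9  60. ] t 16.4833 w 0.0011335604658962218
offset [-0.2 -3.1  6.4] turn z 0.0
```

>>> jog_arm --offset '[[0, 0.002, -0.008], [0, 0.002, -0.03], [0, 0.0, -0.07], [0, 0, -0.11], [0.04, 0, -0.14], [0.08, 0, -0.15], [0.12, 0, -0.15], [0.15, 0, -0.15], [0.15, 0, -0.15]]' --turn '[[0, 0, 0], [0, 0, 0], [0, 0, 0], [0, 0, 0], [0, 0, 0], [0, 0, 0], [0, 0, 0], [0, 0, 0], [0, 0, 0]]' --gripper '[0, 0, 0, 0, 0, 0.04, 0.085, 0.085, 0.085]'

```text
time: 17.23
ee_pos: [420.3, 146.7, 324.8]
tcp_rot: [-0.001, 0.66, 0.751, 0.006]
contact_force: [-0.4, 0.1, -0.6]
width: 0.565
```

```bash
python3 chk.py; python3 - <<'E'
from h import *
th=np.radians(7.0); M=np.array([[np.cos(th),-np.sin(th),0],[np.sin(th),np.cos(th),0],[0,0,1]]); T=np.array([530.3,36.4,135])
s=ctrl.snapshot('scene'); p=s['pixels']
# dark grip pixels in region
sub=(p.max(2)<85)
n,lab,st,ce=cv2.connectedComponentsWithStats(sub[150:260,290:400].astype(np.uint8))
for i in range(1,n):
    if st[i,4]>40: print('dark',st[i]+[290,150,0,0,0],ce[i]+[290,150])
# candidate pts: project handle for angles
for a in(0,.9,1.2,1.45): print(a,[px(s,T+M@np.array([-29-r*np.sin(a),-31,60+r*np.cos(a)])).round().tolist() for r in(24,62,100)])
# wood edges: sled outer edge and block: brown mask
hsv=cv2.cvtColor(p,cv2.COLOR_RGB2HSV); m=((hsv[...,0]<13)&(hsv[...,1]>110)&(hsv[...,2]>90))[200:290,240:330].astype(np.uint8)
n,lab,st,ce=cv2.connectedComponentsWithStats(m); 
for i in range(1,n):
    if st[i,4]>150: print('brown',st[i]+[240,200,0,0,0],ce[i]+[240,200])
E
python3 go.py s 80 -33 100 7
```

```text
sled [([260.0, 177.0, 372.0, 284.0], 0.81)]
handle_grip [([259.0, 180.0, 370.0, 284.0], 0.68), ([322.0, 186.0, 357.0, 207.0], 0.59)]
block [([257.0, 321.0, 297.0, 364.0], 0.81), ([412.0, 400.0, 465.0, 441.0], 0.77), ([342.0, 170.0, 359.0, 204.0], 0.7), ([263.0, 226.0, 307.0, 262.0], 0.56)]
0 [115, 108, 112, 114, 120, 122, 203, 200]
0.3 [216, 78, 165, 185, 181, 185, 180, 183]
0.6 [225, 210, 183, 180, 181, 182, 183, 181]
0.9 [206, 217, 193, 185, 181, 181, 182, 133]
1.2 [113, 106, 148, 154, 82, 64, 66, 64]
1.45 [102, 75, 74, 75, 77, 76, 74, 71]
dark [372 150  28  45 611] [385.03764321 171.16202946]
dark [331 172  30  32 388] [348.56958763 187.44072165]
dark [290 186  29  33 398] [301.18592965 201.98241206]
0 [[321.0, 202.0], [321.0, 191.0], [321.0, 180.0]]
0.9 [[327.0, 200.0], [338.0, 187.0], [348.0, 174.0]]
1.2 [[329.0, 201.0], [340.0, 190.0], [352.0, 178.0]]
1.45 [[329.0, 203.0], [341.0, 193.0], [354.0, 184.0]]
now [421.5 141.  324. ] sander [-95.2 117.1 189. ] yaw 6.9 tilt 0.59 F [-0.2  0.3 -0.1] t 17.4833 w 0.9765857625597324
offset [-150.5  174.8   89.2] turn z -0.1
```

The handle now lies along the 1.45 rad line, with dark pixels all along it. Locating the block numerically.

```bash
python3 - <<'E'
from h import *
th=np.radians(7.0); M=np.array([[np.cos(th),-np.sin(th),0],[np.sin(th),np.cos(th),0],[0,0,1]]); T=np.array([530.3,36.4,135])
for n in('top','scene'):
    s=ctrl.snapshot(n); hsv=cv2.cvtColor(s['pixels'],cv2.COLOR_RGB2HSV)
    V=lambda a:(lambda q:hsv[q[1],q[0]].tolist())(px(s,T+M@np.array(a,float)).round().astype(int))
    print(n,'block',V((78,-33,44)),V((78,0,44)),'wood',V((20,20,12)))
    c=np.array(V((78,0,44))); x,y=px(s,T+M@np.array([78,-33,44.])).round().astype(int)
    h=hsv.astype(int); m=((abs(h[...,0]-c[0])<=3)&(abs(h[...,1]-c[1])<35)&(abs(h[...,2]-c[2])<25)).astype(np.uint8)
    b=np.zeros_like(m); b[y-35:y+35,x-35:x+35]=m[y-35:y+35,x-35:x+35]
    nn,lab,st,ce=cv2.connectedComponentsWithStats(b); i=1+st[1:,4].argmax(); print(st[i],ce[i])
    cn=cv2.findContours((lab==i).astype(np.uint8),0,1)[0][0]; r=cv2.minAreaRect(cn); print(r)
    w=np.array([(M.T@(atz(s,q,179)-T)) for q in cv2.boxPoints(r)]); print(w.round(1).tolist(),w.mean(0).round(1))
    print('exp px',[px(s,T+M@np.array(a,float)).round(1).tolist() for a in((60,-83,44),(96,-83,44),(96,17,44),(60,17,44))])
    cv2.imwrite('pics/m_%s.png'%n,lab*0+255*(lab==i))
E
```

```text
top block [12, 156, 189] [13, 157, 190] wood [19, 121, 229]
[336 196  47  20 715] [359.41258741 205.33006993]
((358.6781005859375, 205.3519287109375), (15.938077926635742, 46.87670135498047), 84.95755004882812)
[[96.7, 20.4, 44.0], [96.6, -82.4, 44.0], [60.9, -81.4, 44.0], [61.2, 20.8, 44.0]] [ 78.9 -30.6  44. ]
exp px [[383.5, 211.6], [381.6, 195.6], [336.2, 199.7], [337.8, 215.7]]
scene block [15, 143, 196] [15, 144, 197] wood [20, 93, 237]
[266 220  38  36 579] [284.26079447 237.27979275]
((284.22186279296875, 237.2349090576172), (39.98572540283203, 15.186497688293457), 46.63658142089844)
[[95.9, -79.1, 44.0], [59.3, -86.7, 44.0], [60.0, 15.6, 44.0], [95.0, 21.3, 44.0]] [ 77.6 -32.2  44. ]
exp px [[276.7, 218.6], [263.9, 226.8], [290.9, 255.9], [303.9, 247.0]][ WARN:0@3.273] global loadsave.cpp:1063 imwrite_ Unsupported depth image for selected encoder is fallbacked to CV_8U.
```

>>> jog_arm --offset '[[-0.025, 0.029, 0], [-0.05, 0.058, 0], [-0.075, 0.087, 0], [-0.1, 0.116, 0], [-0.125, 0.145, 0], [-0.1495, 0.173, 0], [-0.1495, 0.173, 0.04], [-0.1495, 0.173, 0.08], [-0.1495, 0.173, 0.12], [-0.1495, 0.173, 0.14], [-0.1495, 0.173, 0.14]]' --turn '[[0, 0, 0], [0, 0, 0], [0, 0, 0], [0, 0, 0], [0, 0, 0], [0, 0, 0], [0, 0, 0], [0, 0, 0], [0, 0, 0], [0, 0, 0], [0, 0, 0]]' --gripper '[0.085, 0.085, 0.085, 0.085, 0.085, 0.085, 0.085, 0.085, 0.085, 0.085, 0.085]'

```text
time: 18.5
ee_pos: [608.0, 12.9, 176.6]
tcp_rot: [-0.005, 0.664, 0.747, 0.001]
contact_force: [-0.7, -0.1, -0.5]
width: 0.998
```

```bash
python3 go.py s 78.3 -32 -15 7; python3 - <<'E'
from h import *
w=ctrl.snapshot('wrist'); R=rot().as_matrix(); p=ctrl.observe()['ee_pos']
h=cv2.cvtColor(w['pixels'],cv2.COLOR_RGB2HSV).astype(int); cv2.imwrite('pics/wg.png',w['pixels'][:,:,::-1])
th=np.radians(7.0); M=np.array([[np.cos(th),-np.sin(th),0],[np.sin(th),np.cos(th),0],[0,0,1]]); T=np.array([530.3,36.4,135])
print('exp',[px(w,T+M@np.array(a,float)).round().tolist() for a in((60,18,44),(96,18,44),(60,-20,44),(96,-20,44))])
m=((abs(h[...,0]-12)<=4)&(h[...,1]>130)&(h[...,2]>80)).astype(np.uint8); m[:140]=0
n,l,st,ce=cv2.connectedComponentsWithStats(m)
for i in range(1,n):
    if st[i,4]>300: print(st[i],ce[i].round())
for r in range(200,400,20): 
    x=np.where(m[r])[0]; print(r,(x.min(),x.max()) if len(x) else None)
E
```

```text
now [608.   12.9 176.6] sander [ 74.3 -32.8  41.6] yaw 6.7 tilt 0.62 F [-0.7 -0.1 -0.5] t 18.5 w 0.9984218197645706
offset [ 0.3  4.3 56.5] turn z -0.3
exp [[291.0, 170.0], [365.0, 170.0], [293.0, 244.0], [363.0, 244.0]]
[  217   173   149   226 12334] [328. 265.]
200 (np.int64(295), np.int64(365))
220 (np.int64(295), np.int64(364))
240 (np.int64(296), np.int64(364))
260 (np.int64(296), np.int64(363))
280 (np.int64(297), np.int64(362))
300 (np.int64(297), np.int64(362))
320 (np.int64(298), np.int64(361))
340 (np.int64(298), np.int64(361))
360 (np.int64(325), np.int64(326))
380 (np.int64(284), np.int64(289))
```

>>> jog_arm --offset '[[0, 0.005, 0.02], [0, 0.005, 0.04], [0, 0.005, 0.05], [0, 0.005, 0.056], [0, 0.005, 0.056], [0, 0.005, 0.056], [0, 0.005, 0.056], [0, 0.005, 0.056], [0, 0.005, 0.056], [0, 0.005, 0.056], [0, 0.005, 0.056], [0, 0.005, 0.056]]' --turn '[[0, 0, -0.3], [0, 0, -0.3], [0, 0, -0.3], [0, 0, -0.3], [0, 0, -0.3], [0, 0, -0.3], [0, 0, -0.3], [0, 0, -0.3], [0, 0, -0.3], [0, 0, -0.3], [0, 0, -0.3], [0, 0, -0.3]]' --gripper '[0.085, 0.085, 0.085, 0.085, 0.085, 0.02, 0.02, 0.02, 0.02, 0.02, 0.02, 0.02]' --force 40

```text
time: 19.55
ee_pos: [614.8, 14.0, 126.2]
tcp_rot: [-0.003, 0.662, 0.749, 0.003]
contact_force: [-5.6, -0.4, 5.6]
width: 0.412
```

```bash
python3 go.py s 78.3 -32 -15 7
```

```text
now [614.8  14.  126.2] sander [ 81.1 -32.5  -8.8] yaw 7.1 tilt 0.47 F [-5.6 -0.4  5.6] t 19.55 w 0.4115936266039616
offset [ 0.5 -2.8  6.2] turn z 0.1
```

>>> jog_arm --offset '[[0, 0, -0.005], [0, 0, -0.015], [0, 0, -0.03], [0, 0, -0.05], [0, 0, -0.08], [0, 0, -0.11], [0, 0, -0.14], [0, 0, -0.14]]' --turn '[[0, 0, 0], [0, 0, 0], [0, 0, 0], [0, 0, 0], [0, 0, 0], [0, 0, 0], [0, 0, 0], [0, 0, 0]]' --gripper '[0.02, 0.02, 0.02, 0.02, 0.02, 0.02, 0.02, 0.02]'

```text
time: 20.22
ee_pos: [618.5, 12.7, 275.9]
tcp_rot: [0.003, 0.662, 0.749, 0.007]
contact_force: [0.1, 0.2, -0.1]
width: 0.41
```

```bash
python3 go.py 494.6 302 300 7.4; python3 - <<'E'
from h import *
w=ctrl.snapshot('wrist'); R=rot().as_matrix(); p=ctrl.observe()['ee_pos']; cv2.imwrite('pics/wl.png',w['pixels'][:,:,::-1])
h=cv2.cvtColor(w['pixels'],cv2.COLOR_RGB2HSV).astype(int)
m=((abs(h[...,0]-12)<=5)&(h[...,1]>120)&(h[...,2]>60)).astype(np.uint8); m[:110]=0
n,l,st,ce=cv2.connectedComponentsWithStats(m)
for i in range(1,n):
    if st[i,4]>300: print(st[i],ce[i].round())
for r in range(120,400,20):
    x=np.where(m[r])[0]; print(r,(x.min(),x.max(),len(x)) if len(x) else None)
for z in(-20,-30,-40,-50,-60): print(z,[px(w,p+R@np.array([50,y,z])).round().tolist() for y in(-18,18)])
s=ctrl.snapshot('top'); print([(np.round(d['extent']).tolist(),round(d['confidence'],2)) for d in ctrl.look_for(s,'block')][:5],[(np.round(d['extent']).tolist(),round(d['confidence'],2)) for d in ctrl.look_for(s,'sled')])
E
```

```text
now [618.5  12.7 275.9] sander [ 84.7 -34.3 140.9] yaw 7.1 tilt 0.89 F [ 0.1  0.2 -0.1] t 20.2167 w 0.4096032686639728
offset [302.5 -87.  -23.7] turn z -0.3
[  230   182   142   220 20104] [321. 288.]
120 None
140 None
160 None
180 None
200 (np.int64(273), np.int64(371), 99)
220 (np.int64(226), np.int64(371), 99)
240 (np.int64(275), np.int64(370), 96)
260 (np.int64(276), np.int64(369), 94)
280 (np.int64(235), np.int64(369), 123)
300 (np.int64(152), np.int64(367), 96)
320 (np.int64(279), np.int64(367), 89)
340 (np.int64(280), np.int64(366), 87)
360 (np.int64(280), np.int64(366), 87)
380 (np.int64(281), np.int64(365), 85)
-20 [[279.0, 174.0], [359.0, 174.0]]
-30 [[276.0, 176.0], [361.0, 176.0]]
-40 [[273.0, 179.0], [364.0, 179.0]]
-50 [[270.0, 182.0], [367.0, 182.0]]
-60 [[265.0, 186.0], [370.0, 186.0]]
[([151.0, 225.0, 176.0, 269.0], 0.58), ([355.0, 181.0, 395.0, 198.0], 0.56), ([278.0, 161.0, 318.0, 181.0], 0.55), ([305.0, 187.0, 510.0, 298.0], 0.48)] [([321.0, 194.0, 341.0, 297.0], 0.81)]
```

The block is held without slipping (35 mm wide, level). Its underside is 21 mm above the TCP, so it meets the tray floor at TCP z ≈ −14. Carrying it to the tray.

>>> jog_arm --offset '[[0.034, -0.01, 0], [0.068, -0.02, 0], [0.102, -0.03, 0], [0.136, -0.04, 0], [0.17, -0.049, 0], [0.204, -0.059, 0], [0.238, -0.069, 0], [0.27, -0.078, 0.02], [0.3025, -0.087, 0.05], [0.3025, -0.087, 0.09], [0.3025, -0.087, 0.13], [0.3025, -0.087, 0.16]]' --turn '[[0, 0, 0], [0, 0, 0], [0, 0, 0], [0, 0, 0], [0, 0, -0.3], [0, 0, -0.3], [0, 0, -0.3], [0, 0, -0.3], [0, 0, -0.3], [0, 0, -0.3], [0, 0, -0.3], [0, 0, -0.3]]' --gripper '[0.02, 0.02, 0.02, 0.02, 0.02, 0.02, 0.02, 0.02, 0.02, 0.02, 0.02, 0.02]'

```text
time: 21.42
ee_pos: [487.0, 303.2, 102.0]
tcp_rot: [-0.005, 0.659, 0.752, -0.001]
contact_force: [0.5, -0.6, -1.0]
width: 0.405
```

```bash
python3 go.py 494.6 302 -11 7.4; python3 - <<'E'
from h import *
s=ctrl.snapshot('scene')
for l in('tray','block','done1'): print(l,[(np.round(d['extent']).tolist(),round(d['confidence'],2)) for d in ctrl.look_for(s,l)][:4])
p=ctrl.observe()['ee_pos']; R=rot().as_matrix()
print([px(s,p+R@np.array(q,float)).round().tolist() for q in((50,18,-21),(50,-18,-21),(-50,18,-53),(50,18,-53))], 'tray corners',[px(s,q).round().tolist() for q in((563.5,387,30),(582,240,30),(326,204,30),(307,351,30))])
E
```

```text
now [487.  303.2 102. ] sander [-10.5 270.1 -33. ] yaw 7.5 tilt 0.57 F [ 0.5 -0.6 -1. ] t 21.4167 w 0.40523988602947697
offset [ -2.9   8.3 112.9] turn z 0.1
tray [([351.0, 291.0, 472.0, 388.0], 0.69)]
block [([383.0, 298.0, 428.0, 339.0], 0.92), ([261.0, 321.0, 298.0, 363.0], 0.92), ([346.0, 172.0, 360.0, 205.0], 0.84), ([416.0, 401.0, 463.0, 445.0], 0.63)]
done1 [([434.0, 293.0, 466.0, 325.0], 0.65), ([418.0, 307.0, 448.0, 333.0], 0.59)]
[[416.0, 343.0], [428.0, 332.0], [383.0, 302.0], [418.0, 337.0]] tray corners [[394.0, 386.0], [349.0, 336.0], [424.0, 272.0], [470.0, 314.0]]
```

>>> jog_arm --offset '[[-0.003, 0.008, 0.03], [-0.003, 0.008, 0.06], [-0.003, 0.008, 0.085], [-0.003, 0.008, 0.1], [-0.003, 0.008, 0.106], [-0.003, 0.008, 0.106], [-0.003, 0.008, 0.106]]' --turn '[[0, 0, 0], [0, 0, 0], [0, 0, 0], [0, 0, 0], [0, 0, 0], [0, 0, 0], [0, 0, 0]]' --gripper '[0.02, 0.02, 0.02, 0.02, 0.02, 0.02, 0.02]'

```text
time: 22.2
ee_pos: [499.5, 302.9, 3.2]
tcp_rot: [-0.003, 0.66, 0.751, 0.003]
contact_force: [0.1, 0.1, -0.3]
width: 0.411
```

```bash
python3 go.py 494.6 302 -14 7.4
```

```text
now [499.5 302.9   3.2] sander [   1.9  268.2 -131.8] yaw 7.4 tilt 0.51 F [ 0.1  0.1 -0.3] t 22.2 w 0.4110261229940685
offset [-0.4 -4.9 17.2] turn z -0.0
```

>>> jog_arm --offset '[[0, -0.004, 0.005], [0, -0.004, 0.009], [0, -0.004, 0.012], [0, -0.004, 0.014], [0, -0.004, 0.014]]' --turn '[[0, 0, 0], [0, 0, 0], [0, 0, 0], [0, 0, 0], [0, 0, 0]]' --gripper '[0.02, 0.02, 0.02, 0.02, 0.02]'

```text
time: 22.62
ee_pos: [495.1, 302.3, -11.2]
tcp_rot: [-0.004, 0.66, 0.751, 0.003]
contact_force: [0.0, 0.6, -0.4]
width: 0.41
```

```bash
python3 go.py 494.6 302 -14 7.4
```

```text
now [495.1 302.3 -11.2] sander [  -2.5  268.3 -146.2] yaw 7.4 tilt 0.50 F [ 0.   0.6 -0.4] t 22.6167 w 0.41004064954436703
offset [-0.3 -0.5  2.8] turn z -0.0
```

>>> jog_arm --offset '[[0, 0, 0.002], [0, 0, 0.004], [0, 0, 0.006], [0, 0, 0.006]]' --turn '[[0, 0, 0], [0, 0, 0], [0, 0, 0], [0, 0, 0]]' --gripper '[0.02, 0.02, 0.02, 0.02]'

```text
time: 22.95
ee_pos: [495.4, 302.5, -13.8]
tcp_rot: [-0.004, 0.66, 0.751, 0.002]
contact_force: [-10.1, -5.2, 20.3]
width: 0.409
```

Contact with the floor at −13.8, as predicted. I'll ease off, release and rise.

>>> jog_arm --offset '[[0, 0, -0.001], [0, 0, -0.001], [0, 0, -0.001], [0, 0, -0.001], [0, 0, -0.001], [0, 0, -0.004], [0, 0, -0.03], [0, 0, -0.07], [0, 0, -0.11], [0, 0, -0.15], [0, 0, -0.19], [0, 0, -0.19]]' --turn '[[0, 0, 0], [0, 0, 0], [0, 0, 0], [0, 0, 0], [0, 0, 0], [0, 0, 0], [0, 0, 0], [0, 0, 0], [0, 0, 0], [0, 0, 0], [0, 0, 0], [0, 0, 0]]' --gripper '[0.02, 0.06, 0.06, 0.06, 0.06, 0.06, 0.06, 0.06, 0.06, 0.06, 0.06, 0.06]'

```text
time: 23.95
ee_pos: [500.9, 303.4, 187.2]
tcp_rot: [-0.0, 0.66, 0.751, 0.01]
contact_force: [0.5, 1.5, 1.2]
width: 0.7
```

```bash
python3 go.py 494.6 302 200 7.4; python3 chk.py; python3 - <<'E'
from h import *
A=lambda a:np.radians(a)
t=A(7.6); Mt=np.array([[np.cos(t),-np.sin(t)],[np.sin(t),np.cos(t)]]); C=np.array([444.9,295.5])
for n in('scene','top'):
    s=ctrl.snapshot(n)
    for l in('block','done1','glue'): print(n,l,[(np.round(d['extent']).tolist(),round(d['confidence'],2)) for d in ctrl.look_for(s,l)][:5])
    h=cv2.cvtColor(s['pixels'],cv2.COLOR_RGB2HSV).astype(int)
    lst=[]
    for k,c in(('block',(50,0)),('done2',(-53,-2)),('done1',(-98,-2))):
        e=[px(s,np.r_[C+Mt@(np.array(c)+[i*18,j*50]),z]) for i in(-1,1) for j in(-1,1) for z in(7,39)]
        e=np.array(e); x=e.min(0).round().astype(int)-3; y=e.max(0).round().astype(int)+3
        lst.append((k,'exp',(x+3).tolist(),(y-3).tolist()))
        q=px(s,np.r_[C+Mt@np.array(c),39]).round().astype(int); lst.append(h[q[1],q[0]].tolist())
        cc=h[q[1],q[0]]; m=((abs(h[...,0]-cc[0])<=2)&(abs(h[...,1]-cc[1])<25)&(abs(h[...,2]-cc[2])<20)).astype(np.uint8)
        nn,lab,st,ce=cv2.connectedComponentsWithStats(m); i=lab[q[1],q[0]]
        r=cv2.minAreaRect(cv2.findContours((lab==i).astype(np.uint8),0,1)[0][0])
        w=np.array([atz(s,u,39)[:2]-C for u in cv2.boxPoints(r)])@Mt; lst.append((st[i].tolist(),w.round(0).tolist(),w.mean(0).round(1).tolist()))
    for z in lst: print(n,z)
E
```

```text
now [500.9 303.4 187.2] sander [  3.4 268.6  52.2] yaw 7.4 tilt 1.09 F [0.5 1.5 1.2] t 23.95 w 0.6999239419054897
offset [ -0.5  -6.3 -12.9] turn z -0.0
sled [([257.0, 179.0, 369.0, 282.0], 0.57)]
handle_grip [([256.0, 179.0, 372.0, 283.0], 0.74), ([322.0, 185.0, 356.0, 205.0], 0.71)]
block [([415.0, 398.0, 464.0, 444.0], 0.96), ([258.0, 319.0, 298.0, 366.0], 0.71), ([262.0, 180.0, 370.0, 284.0], 0.71), ([373.0, 320.0, 417.0, 364.0], 0.68)]
0 [153, 108, 109, 110, 110, 142, 206, 189]
0.3 [216, 77, 165, 184, 182, 182, 179, 182]
0.6 [224, 209, 182, 179, 181, 181, 182, 180]
0.9 [196, 217, 193, 183, 180, 180, 180, 132]
1.2 [74, 98, 134, 143, 82, 63, 66, 65]
1.45 [74, 75, 74, 74, 77, 75, 75, 72]
scene block [([371.0, 319.0, 417.0, 361.0], 0.88), ([415.0, 399.0, 466.0, 444.0], 0.72), ([258.0, 323.0, 296.0, 365.0], 0.61), ([258.0, 180.0, 368.0, 285.0], 0.52), ([213.0, 140.0, 381.0, 302.0], 0.16)]
scene done1 [([425.0, 289.0, 463.0, 322.0], 0.78), ([406.0, 294.0, 447.0, 335.0], 0.58)]
scene glue [([389.0, 234.0, 405.0, 277.0], 0.79), ([259.0, 180.0, 374.0, 284.0], 0.56)]
scene ('block', 'exp'
[... 607 characters left out ...]
5.0, 318.0, 431.0, 360.0], 0.63)]
top done1 [([254.0, 313.0, 263.0, 327.0], 0.58)]
top glue [([286.0, 305.0, 308.0, 327.0], 0.76), ([206.0, 224.0, 274.0, 335.0], 0.6)]
top ('block', 'exp', [215, 253], [259, 273])
top [21, 88, 78]
top ([212, 217, 62, 147, 892], [[142.0, 117.0], [168.0, 21.0], [-195.0, -79.0], [-218.0, 13.0]], [-26.0, 18.0])
top ('done2', 'exp', [219, 295], [263, 314])
top [23, 94, 87]
top ([161, 189, 148, 275, 3284], [[193.0, 246.0], [246.0, 42.0], [-425.0, -135.0], [-467.0, 54.0]], [-113.5, 51.7])
top ('done1', 'exp', [220, 314], [264, 333])
top [25, 100, 105]
top ([141, 190, 172, 290, 20413], [[187.0, 272.0], [243.0, 43.0], [-465.0, -136.0], [-509.0, 76.0]], [-135.9, 63.7])
```

The block's box (371-417, 319-361) matches the box expected for a flat block at x = +50 (374-418, 316-362). I'll move the arm clear for a clean final check.

>>> jog_arm --offset '[[0, 0, -0.04], [0, 0, -0.08], [0, 0, -0.12], [-0.03, 0, -0.16], [-0.06, 0.03, -0.2], [-0.1, 0.06, -0.2], [-0.14, 0.09, -0.2], [-0.18, 0.12, -0.2], [-0.22, 0.15, -0.2], [-0.26, 0.15, -0.2], [-0.3, 0.15, -0.2], [-0.3, 0.15, -0.2]]' --turn '[[0, 0, 0], [0, 0, 0], [0, 0, 0], [0, 0, 0], [0, 0, 0], [0, 0, 0], [0, 0, 0], [0, 0, 0], [0, 0, 0], [0, 0, 0], [0, 0, 0], [0, 0, 0]]' --gripper '[0.06, 0.06, 0.06, 0.06, 0.06, 0.06, 0.06, 0.06, 0.06, 0.06, 0.06, 0.06]'

```text
time: 25.55
ee_pos: [684.5, 20.0, 371.8]
tcp_rot: [-0.004, 0.66, 0.751, 0.001]
contact_force: [-0.4, -0.2, -0.2]
width: 0.704
```

```bash
python3 go.py 494.6 302 200 7.4; python3 - <<'E'
from h import *
t=np.radians(7.6); Mt=np.array([[np.cos(t),-np.sin(t)],[np.sin(t),np.cos(t)]]); C=np.array([444.9,295.5])
for n in('top','scene'):
    s=ctrl.snapshot(n); cv2.imwrite('pics/f_%s.png'%n,s['pixels'][:,:,::-1])
    h=cv2.cvtColor(s['pixels'],cv2.COLOR_RGB2HSV).astype(int)
    for k,c in(('block',(50,0)),('done2',(-53,-2)),('done1',(-98,-2))):
        q=px(s,np.r_[C+Mt@np.array(c),39]).round().astype(int); cc=h[q[1],q[0]]
        m=((abs(h[...,0]-cc[0])<=2)&(abs(h[...,1]-cc[1])<25)&(abs(h[...,2]-cc[2])<15)).astype(np.uint8)
        nn,lab,st,ce=cv2.connectedComponentsWithStats(m,connectivity=4); i=lab[q[1],q[0]]
        r=cv2.minAreaRect(cv2.findContours((lab==i).astype(np.uint8),0,1)[0][0])
        w=np.array([atz(s,u,39)[:2]-C for u in cv2.boxPoints(r)])@Mt; print(n,k,cc,st[i].tolist(),w.round(0).tolist(),w.mean(0).round(1).tolist())
    print([(np.round(d['extent']).tolist(),round(d['confidence'],2)) for d in ctrl.look_for(s,'block')][:4],[(np.round(d['extent']).tolist(),round(d['confidence'],2)) for l in('glue','tape','done1') for d in ctrl.look_for(s,l)])
E
```

```text
now [684.5  20.  371.8] sander [151.1 -35.1 236.8] yaw 7.4 tilt 0.51 F [-0.4 -0.2 -0.2] t 25.55 w 0.7042280026240041
offset [ 302.7 -151.3  174.8] turn z -0.0
top block [ 13 160 198] [215, 244, 42, 29, 604] [[32.0, 55.0], [101.0, 45.0], [83.0, -53.0], [15.0, -42.0]] [57.5, 0.9]
top done2 [ 13 160 194] [216, 296, 45, 40, 1290] [[-33.0, 59.0], [-36.0, -52.0], [-124.0, -51.0], [-121.0, 59.0]] [-78.8, 3.7]
top done1 [ 13 159 197] [215, 294, 47, 43, 1357] [[-121.0, 64.0], [-21.0, 53.0], [-36.0, -55.0], [-136.0, -42.0]] [-78.5, 5.1]
[([151.0, 224.0, 172.0, 267.0], 0.98), ([218.0, 253.0, 257.0, 273.0], 0.67), ([280.0, 163.0, 319.0, 182.0], 0.6)] [([285.0, 305.0, 310.0, 328.0], 0.56), ([466.0, 329.0, 503.0, 360.0], 0.61), ([216.0, 293.0, 263.0, 311.0], 0.94), ([214.0, 313.0, 262.0, 334.0], 0.84)]
scene block [ 15 144 200] [375, 318, 42, 40, 630] [[71.0, -49.0], [34.0, -52.0], [33.0, 50.0], [69.0, 51.0]] [51.7, -0.2]
scene done2 [ 15 144 197] [407, 291, 41, 37, 548] [[-38.0, -49.0], [-75.0, -53.0], [-74.0, 49.0], [-38.0, 51.0]] [-56.4, -0.4]
scene done1 [ 15 146 198] [421, 284, 40, 35, 519] [[-79.0, -43.0], [-113.0, -47.0], [-114.0, 54.0], [-81.0, 56.0]] [-96.7, 5.0]
[([418.0, 403.0, 464.0, 442.0], 0.8), ([341.0, 173.0, 359.0, 205.0], 0.79), ([259.0, 321.0, 297.0, 363.0], 0.72), ([374.0, 318.0, 418.0, 363.0], 0.68)] [([386.0, 231.0, 412.0, 278.0], 0.69), ([321.0, 183.0, 355.0, 211.0], 0.52), ([302.0, 138.0, 330.0, 157.0], 0.91), ([404.0, 293.0, 446.0, 332.0], 0.66), ([422.0, 284.0, 463.0, 320.0], 0.65)]
```

Block flat on the tray floor at tray (51.7, −0.2), and the finished blocks, glue and tape are where they were. Last check: the sled's position against the picture from before the grasp.

```bash
ls -t pics/n*.png; python3 - <<'E'
from h import *
import glob,os
f=sorted(glob.glob('pics/n*.png'),key=os.path.getmtime)
now=cv2.imread('pics/f_scene.png',0)
for g in f[1:]:
    a=cv2.imread(g,0); 
    for nm,(x0,y0,x1,y1) in(('clampbase',(305,200,345,232)),('outer -x',(335,205,375,245)),('fence',(262,240,300,285)),('table',(340,235,385,260))):
        r=cv2.matchTemplate(now[y0-8:y1+8,x0-8:x1+8],a[y0:y1,x0:x1],cv2.TM_CCOEFF_NORMED); _,v,_,l=cv2.minMaxLoc(r); print(g,nm,l[0]-8,l[1]-8,round(v,2))
E
```

```text
pics/n40.png
pics/n32.png
pics/n31.png
pics/n32.png clampbase -1 0 0.91
pics/n32.png outer -x -2 1 0.18
pics/n32.png fence 0 1 0.5
pics/n32.png table -7 5 0.84
pics/n40.png clampbase 0 0 0.93
pics/n40.png outer -x 5 -4 0.17
pics/n40.png fence 0 0 0.7
pics/n40.png table -7 5 0.84
```

```bash
python3 - <<'E'
from h import *
th=np.radians(7.0); M=np.array([[np.cos(th),-np.sin(th),0],[np.sin(th),np.cos(th),0],[0,0,1]]); T=np.array([530.3,36.4,135])
s=ctrl.snapshot('scene')
def edge(img):
    S=cv2.cvtColor(img,cv2.COLOR_BGR2HSV)[...,1].astype(np.float32); out=[]
    for x in(-100,-75,-50,-25,0,25,50,75,100,115):
        ys=np.arange(30,75,.5); q=np.array([px(s,T+M@np.array([x,y,12.])) for y in ys],np.float32)
        v=cv2.remap(S,q[:,:1].copy(),q[:,1:].copy(),cv2.INTER_LINEAR).ravel(); k=np.where(v<60)[0]; out.append(float(ys[k[0]]) if len(k) else None)
    return out
for f in('n31','n32','n40','f_scene'): print(f,edge(cv2.imread('pics/%s.png'%f)))
E
```

```text
n31 [55.0, 55.0, 55.0, 54.0, 54.0, 54.0, 54.5, 54.0, 54.0, 55.5]
n32 [54.0, 54.0, 54.5, 54.0, 54.0, 54.0, 54.5, 54.0, 54.0, 55.5]
n40 [53.0, 54.0, 54.0, 54.0, 54.0, 54.0, 54.5, 54.5, 54.5, 55.5]
f_scene [54.0, 54.5, 54.5, 54.5, 54.5, 55.0, 54.5, 54.5, 55.0, 55.5]
```

The sled edge is straight, parallel to the slot (within about 0.3°) and has not moved since seating. Handing in.

```bash
python3 -c "from cell import ctrl;print(ctrl.finish_job())"
```

```text
the job is handed in; nothing more can be done
None
```

I handed the job in at about 26 s of the 69 s allowed. The sled was seated, the clamp open and the block lying in the tray; the system gave no verdict.

**Final checks**
- **Sled:** Seated, its outer edge measured y = 50.6 mm against 50 expected. In later pictures the edge stayed straight and parallel to the slot within about 0.3°, and it hadn't moved.
- **Clamp:** The handle showed along its 1.45 rad line in the pictures, at its stop.
- **Block:** It lies flat in the tray at about (52, 0) mm in the tray's frame. Its outline fits 36 × 100 mm at the right height.
- **Other things:** Glue, tape measure and the two finished blocks showed no visible shift.

**What went wrong or disagreed**
- **Fingertip offset:** The real fingertips sit about 45 mm short of the reported TCP when shut, and more when open, which the interface text doesn't say. My first push therefore passed above the sled.
- **Missed handle sweep:** I then applied that offset with the wrong sign, so the first sweep went over the handle. Neither miss visibly moved anything.
- **High force:** Pressing the handle onto its stop, the wrist force peaked near 64 N. That is under the 120 N wrist limit, and it was the fingertips pressing. If fingertips count as part of the gripper's body, it would be over the 40 N limit.
- **Unclear numbers:** Template matching for the sled's position was spoilt by shadows in most regions. In the last top view the block's outline ran together with its surroundings, so its final position comes from the scene camera, backed by the top view's detection box.

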